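# Take the nested shoe-care box apart into the drawer organiser

### The arm

A 7-joint arm with a two-finger parallel gripper is mounted at the origin on the work surface. World frame = base frame: x ahead of the robot, y to its left, z up, the work surface at z = 0. Lengths are in m, angles in rad, forces in N, time in s.
With the tool pointing down it reaches from about 0.4 to 0.875 m from the base axis. Payload 19.3 kg.
Tool frame: the origin (TCP) lies at the very end of the fingers, on their centre line; the grasp point (between the pads) lies 19 mm behind it (bot.pinch_z is the distance from the TCP to the grasp point, in m); y points along the fingers, x is the direction in which the jaws open and shut, and the axes are right-handed (so a half turn about y gives the same grasp; the last joint's range is limited). The gripper opens to 85 mm and grips with 20 to 120 N. Pads are 22 mm wide; open, the fingers measure 114 mm over their backs; the gripper's body (76 mm by 85 mm) begins 54 mm behind the grasp point. The pads swing forward as they close: fully open they stand 13 mm farther back than shut.
Start: joints at [-1.416, 0.521, -0.036, 1.599, 0.021, 1.021, -0.113], TCP at [0.139, 0.609, 0.231] pointing down, gripper open.
Joint ranges: [-2.91, 2.91], [-0.3, 2.13], [-1.5, 1.42], [0.17, 2.43], [-1.26, 4.41], [0.16, 1.93], [-2.52, 2.52]. Speed limits (rad/s): [1.89, 1.89, 2.39, 2.39, 3.01, 3.01, 3.01].

### API

Orientations are given as [roll, pitch, yaw] about the fixed x, y, z axes, in that order (R = Rz(yaw) Ry(pitch) Rx(roll)).
In Python, from workcell import bot gives the robot as it stands. The module is installed in compiled form; this text tells all that it offers.
- The arm moves only by the tool arm_command, never from a script. Its argument "moves" is a list of rows, each an object of numbers: "rx", "ry", "rz": the turn, a rotation vector about the tool's x, y, z in rad; "x", "y", "z": the shift along the tool's x, y, z in cm; "gripper": the opening, from -1 (shut) to 1 (fully open). In form: [{"rx": .., "ry": .., "rz": .., "x": .., "y": .., "z": .., "gripper": ..}, ...]. A call has 1 to 5 rows; each row is the pose to reach, as a shift and turn from the pose commanded when the call began, along the tool's axes at that moment; what a row does not reach only later rows make up. A row lasts 1/12 s, in which the tool goes at most 41.7 mm and 7.16 degrees, less where a joint would pass 70% of its speed; a pose out of reach is approached as far as the arm can. A call with a gripper value outside its range is refused whole. The fingers move at their own pace and stop on an object; "squeeze" is the grip in N (left out, the last holds). Time passes only in rows, so rows that repeat a pose let the fingers close. It gives the time, the measured TCP pose, the force and the opening at its end, in the units of the state.
- bot.observe(): the state, without advancing time (a new reading comes with each control period).
- bot.grab_frame(name): name is "scene" or "top" or "wrist"; returns (picture, depth): 420x560x3 uint8, red, green, blue; 420x560 float32, m along the optical axis (not along the pixel's ray), 0 where there is no reading.
- bot.camera_model(name): a dict with "vfov" (degrees; the focal length in pixels is half the picture's height over the tangent of half this angle, whatever the lens; pixels are square), "cx", "cy" (the principal point, pixels), "dist_coeffs" ([k1, k2, p1, p2, k3] as OpenCV has them; the pictures are not rectified), "extrinsics" (4x4, takes a point from camera to world coordinates); the wrist camera has in their place "mount" (4x4, takes a point from camera to tool coordinates, whose origin is the TCP and whose axes are the tool frame's). Camera axes: x right, y down, z forward; pixel columns grow to the right and rows downward; lengths in m; the calibration is good to about 2 mm. A picture is of the moment at which its call begins: read the wrist's pose just before it. camera_model takes no time and is no camera call.
- bot.job_done(): hands the job in, once; it reports no verdict.
Trained networks look in the newest picture that a camera, given by its name, has taken for a name from the list of things; names that differ only in an ending like _2 or _b are one class to them, and where a whole thing is asked for, a point or a joint stands for the part that bears it (a point fixed in the world has none). Each returns a list of dicts, best first, with "p" (0 to 1); they miss things now and then, are a little off and sometimes report something else, mostly with a low value. They report only what shows in the picture. A call takes as long as a camera call. They do not tell look-alikes from the thing itself.
- bot.spot_in(name, camera): "box" ([left, top, right, bottom] in pixels, round what is visible of it).
- bot.masks_of(name, camera): "mask" (420x560 bool, what is visible of it) and "box" ([left, top, right, bottom] in pixels, round what is visible of it).
The state is a dict: "clock": time; "qpos": joint angles; "qd": joint speeds; "joint_efforts": joint torques, N m; "position": TCP position; "tool_rot": TCP orientation; "force": force on the tool from outside, world axes, zero at the start; "moment": the same for the moment, N m; "grip_width": finger opening in m.
Only numpy, scipy, OpenCV 4.12 (cv2) and the standard library are available. Lean on these libraries where they do the work, as an engineer would, in place of code of your own. Each camera call takes 0.05 s, during which the arm holds its last target.

### The job

Take the white shoe-care box apart in reverse order of packing: slide its latch fully open, lift off the lid, then the grey insert, then the glass jar from the bottom. Lay each one, as it comes out, flat and right way up on the floor of its own bay of the wooden organiser (lid in the largest bay, insert in the middle one, jar in the smallest), setting the jar down gently. Leave everything else where it is.

Things in the scene. Friction and masses are not known exactly. Their poses are not given: they have to be found in the camera images.
- carebox: Small white plastic shoe-care box, fixed to the liner, 150 (x) x 110 (y) mm, its rim 66 mm high, walls 4 mm, floor 4 mm thick; origin at the centre of its underside, z up. Nested in it from the top: lid, lift-out insert, glass jar. Inside, two ledges 12 mm wide run along its two long (x-direction) walls, their tops 53 mm above its underside, and carry the insert; the jar stands on the floor below. The latch is on its +x end (away from the robot, yaw within 0.3 rad).
- latch (a joint): Steel slide latch on the +x end of the shoe-care box, in m: 0 (starts 0 to 0.003) = shut, its flat tongue (34 mm wide, top 97.5 mm above the box's underside) reaching 14 mm over the edge of the lid; slides straight along the box's +x, away from the lid, to the stop at 0.026. It clears the lid from 0.017. It slides at about 2 N and stays where it is left.
- latch_tab (a point): Centre of the upright push tab of the latch: a plate 7 mm thick (along box x), 28 mm wide, rising from the tongue (97.5 mm) to 123 mm above the box's underside; when shut it stands 92 mm from the box's centre along box +x. It moves with the latch; its axes are the box's. Push it from the lid's side. There is 80 mm between lid knob and tab when shut.
- lid_knob (a point): Grip point of the loose white lid, on its upright bar knob (16 mm thick along lid x, 30 mm along y), 9 mm below the knob's top, 21 mm above the plate. The lid is a hollow cover 150 (x) x 110 (y) mm, plate 5 mm thick, with a 4 mm skirt hanging 20 mm below it, whose lower edge stands on the box's rim; the point is 46 mm above that edge, on which the lid also rests when laid down. About 120 g.
- insert_handle (a point): Grip point of the loose grey plastic lift-out insert, a shallow tray 132 (x) x 92 (y) x 18 mm with walls and floor 3 mm, and across its middle an upright fin 12 mm thick along x whose raised handle part is 40 mm long along y and tops out 30 mm above the insert's underside. The point is on the fin, 25 mm above the underside, central. Weighs about 90 g.
- jar_centre (a point): Centre, half-way up, of the round amber glass jar of shoe cream with a black screw cap: 44 mm diameter, 46 mm high, about 110 g. It starts upright on the box's floor under the insert, within 12 mm of the box's centre. The box's rim is 39 mm above this point there, so it is best taken by its upper half, with fingers along the box's long (x) direction; the jar's own yaw is arbitrary.
- organiser: Fixed open wooden drawer organiser, 190 (x) x 360 (y) mm, floor 6 mm thick, walls and two partitions 6 mm thick rising to 18 mm above the liner, with three bays side by side along y; origin at the centre of its underside. It lies beside the shoe-care box, left or right of it.
- bay_large (a point): Centre of the floor (top face) of the largest bay, 178 (x) x 144 (y) mm inside, at the organiser's +y end; axes are the organiser's. For the lid, with its long side along x.
- bay_middle (a point): Centre of the floor of the middle bay, 178 (x) x 116 (y) mm inside; for the insert, with its long side along x.
- bay_small (a point): Centre of the floor of the small bay, 178 (x) x 76 (y) mm inside, at the organiser's -y end; for the jar.
- cologne: Bystander: glass cologne bottle, 48 mm diameter, 105 mm high, standing just behind the shoe-care box beside the latch; origin at the centre of its underside.
- comb: Bystander: black comb 170 x 30 x 5 mm, lying in front of the shoe-care box.
- pick: Bystander: flat wooden hair pick about 150 x 56 x 9 mm, lying in front of the organiser.
- opener: Bystander: flat steel bottle opener about 128 x 34 x 5 mm, lying behind the organiser.
Mind the look-alikes: they are no part of the job. What is shaped like the part that bears lid_knob but orange is not meant.

How it is judged:
On the way, in this order (a step that is already met when the one before it is completed fails the run):
1. the latch is slid open while the lid is still on the box (value of joint latch above 0.019 m and horizontal distance between lid_knob and carebox below 0.02 m), for 0.2 s.
2. the lid lies flat, knob up, on the floor of the largest bay (x of lid_knob in the frame of bay_large between -0.03 and 0.03 m and y of lid_knob in the frame of bay_large between -0.035 and 0.035 m and z of lid_knob in the frame of bay_large between 0.04 and 0.05 m and angle between lid_knob's own z axis and vertical below 0.08 rad), for 0.2 s.
3. the insert lies flat, right way up, on the floor of the middle bay (x of insert_handle in the frame of bay_middle between -0.04 and 0.04 m and y of insert_handle in the frame of bay_middle between -0.03 and 0.03 m and z of insert_handle in the frame of bay_middle between 0.019 and 0.029 m and angle between insert_handle's own z axis and vertical below 0.08 rad), for 0.2 s.
4. the jar stands upright on the floor of the small bay (x of jar_centre in the frame of bay_small between -0.075 and 0.075 m and y of jar_centre in the frame of bay_small between -0.025 and 0.025 m and z of jar_centre in the frame of bay_small between 0.019 and 0.027 m and angle between jar_centre's own z axis and vertical below 0.08 rad), for 0.2 s.
At the end, for the whole second after the job is handed in: Latch open beyond 19 mm; lid knob up on the floor of the largest bay, insert right way up on the floor of the middle bay, jar upright on the floor of the small bay: each level within 0.08 rad, within 5 mm of floor height, between the bay's walls, released and at rest (all of step 2 and all of step 3 and all of step 4 and value of joint latch above 0.019 m and linear speed of each of lid, insert, jar below 0.02 m/s); the robot touches nothing.
It fails at once if the cologne bottle is moved more than 30 mm or tipped (distance of cologne from where it was at the start of the episode above 0.03 m or angle between cologne's own z axis and vertical above 0.3 rad).
It fails at once if the comb, hair pick or bottle opener is moved more than 30 mm (distance of any of comb, pick, opener from where it was at the start of the episode above 0.03 m).
It fails at once if the jar is dropped into the organiser (faster than 0.4 m/s within 35 mm of its resting height) (linear speed of jar above 0.4 m/s and z of jar_centre in the frame of organiser below 0.064 m and horizontal distance between jar_centre and organiser below 0.21 m).
It also fails if it takes over 72 s, if anything falls off the work surface, if the arm or the gripper's body presses on something with over 40 N, if the wrist force passes 120 N, or if a joint passes its speed limit or range.

## Working session

There is one attempt and no reset: what is moved stays moved. The work goes in short steps, Python scripts to look and compute and a tool call to move; the robot and the scene stay as the last step left them, time stands still between calls to the robot, and variables do not carry over. Pictures are saved under pics/ and viewed, and the job is handed in when it is done.

Besides the shell and the picture viewer there is one more tool, called after "Request:" as name([rows], argument=value, ...), one row to a line, values as JSON. arm_command: Moves the arm, as the interface text tells. Its arguments: {"type":"object","properties":{"moves":{"type":"array"},"squeeze":{"type":"number"}},"required":["moves"]}

```bash
mkdir -p pics; ls
cat > h.py <<'E'
import numpy as np, cv2
from workcell import bot
from scipy.spatial.transform import Rotation as Rn
def K(m):
    f=210/np.tan(np.radians(m['vfov'])/2); return np.array([[f,0,m['cx']],[0,f,m['cy']],[0,0,1.]])
def tool():
    s=bot.observe(); T=np.eye(4); T[:3,:3]=Rn.from_euler('xyz',s['tool_rot']).as_matrix(); T[:3,3]=s['position']; return T,s
def ext(name,T=None):
    m=bot.camera_model(name)
    if 'extrinsics' in m: return m,np.array(m['extrinsics'])
    return m,(T if T is not None else tool()[0])@np.array(m['mount'])
def cloud(depth,name,T=None):
    m,E=ext(name,T); v,u=np.mgrid[0:420,0:560]
    p=cv2.undistortPoints(np.stack([u,v],-1).reshape(-1,1,2).astype(np.float64),K(m),np.array(m['dist_coeffs'],float)).reshape(420,560,2)
    P=np.dstack([p*depth[...,None],depth]); W=P@E[:3,:3].T+E[:3,3]; W[depth<=0]=np.nan; return W
def proj(pts,name,T=None):
    m,E=ext(name,T); Ei=np.linalg.inv(E)
    return cv2.projectPoints(np.array(pts,float).reshape(-1,1,3),cv2.Rodrigues(Ei[:3,:3])[0],Ei[:3,3],K(m),np.array(m['dist_coeffs'],float))[0].reshape(-1,2)
def save(n,im): cv2.imwrite('pics/'+n+'.png',im[...,::-1])
E
python3 - <<'E'
from h import *
T,s=tool(); print(s)
for n in ['scene','top','wrist']:
    T,s=tool()
    im,d=bot.grab_frame(n); save(n+'0',im); np.savez('f_'+n,im=im,d=d,T=T); m=bot.camera_model(n); print(n,m)
E
```

```text
pics
{'clock': 0.0, 'qpos': array([-1.41618292,  0.52199563, -0.03632272,  1.59997093,  0.02124799,
        1.02109749, -0.11277339]), 'qd': array([-0.00060969, -0.00092233,  0.00085122,  0.00024159,  0.00013465,
        0.00064319,  0.00082007]), 'joint_efforts': array([-1.37760911e-03, -9.27133512e+01,  1.97929412e+00, -3.69931519e+01,
        1.77477073e-02,  8.32164427e-03, -2.99558155e-05]), 'position': array([0.13930736, 0.60895237, 0.23075053]), 'tool_rot': array([-1.57091593e+00,  1.07895217e-03,  1.34601984e+00]), 'force': array([-0.74965478,  0.38368757, -0.04723571]), 'moment': array([ 0.02659601,  0.00044528, -0.03560701]), 'grip_width': 0.0855040385585474}
scene {'vfov': 48.896808671333545, 'cx': 278.08995627785436, 'cy': 210.1955584025364, 'dist_coeffs': array([0.00227875, 0.        , 0.        , 0.        , 0.        ]), 'extrinsics': array([[-0.56775247,  0.66594975, -0.48390914,  1.02972914],
       [ 0.82311227,  0.46779936, -0.32194713,  0.35668739],
       [ 0.01197178, -0.58109783, -0.81374565,  1.0444389 ],
       [ 0.        ,  0.        ,  0.        ,  1.     
[... 258 characters left out ...]
-0.99938278, -0.03457295,  0.00622583, -0.02677138],
       [ 0.00151308, -0.21942695, -0.97562776,  1.21500079],
       [ 0.        ,  0.        ,  0.        ,  1.        ]])}
wrist {'vfov': 65.6860465651963, 'cx': 278.1317344645528, 'cy': 215.51471070377397, 'dist_coeffs': array([-0.03057498,  0.        ,  0.        ,  0.        ,  0.        ]), 'mount': array([[ 9.99999690e-01,  7.87130472e-04,  2.68430071e-05,
         1.47269208e-03],
       [ 2.26200015e-04, -3.19685665e-01,  9.47523627e-01,
        -1.41749232e-01],
       [ 7.54406044e-04, -9.47523327e-01, -3.19685744e-01,
         8.21142433e-02],
       [ 0.00000000e+00,  0.00000000e+00,  0.00000000e+00,
         1.00000000e+00]])}
```

View pics/scene0.png

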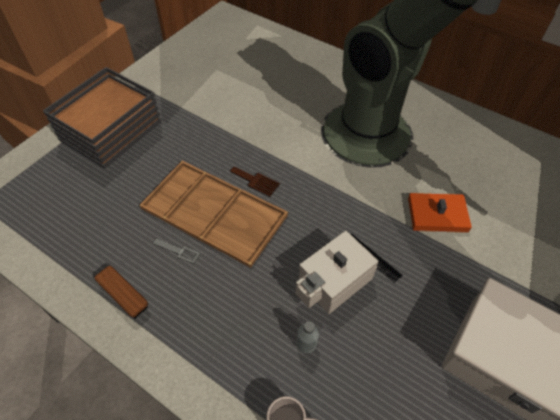

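View pics/top0.png

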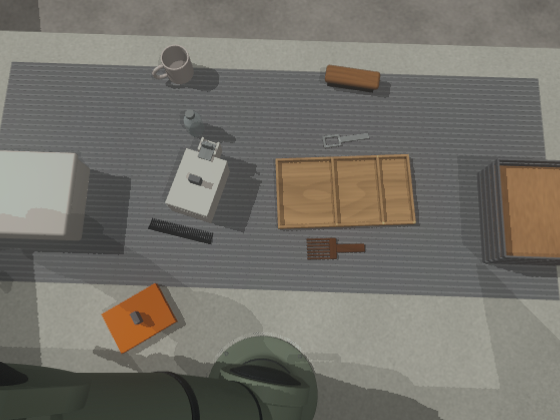

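View pics/wrist0.png

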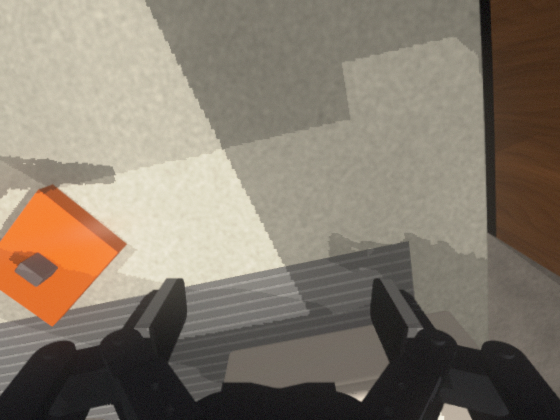

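Scene and top views show the white box (top px ~198,182), with the latch at ~(208,148), cologne at (190,120) and the organiser right of it (275–415, 155–228). The orange look-alike is near the base at (138,318). Next I'll measure these.

Run:
```python
from h import *
out=None
for cam in ['top','scene']:
    f=np.load(f'f_{cam}.npz'); W=cloud(f['d'],cam); im=f['im'].copy()
    print('==',cam)
    for n in ['carebox','lid_knob','latch','organiser','cologne','comb','pick','opener']:
        ms=bot.masks_of(n,cam)
        for r in ms[:2]:
            P=W[r['mask']]; P=P[~np.isnan(P[:,0])]
            if len(P): print(n,round(r['p'],2),np.round(r['box']),len(P),np.round(np.percentile(P,[1,50,99],axis=0),3).tolist())
        if ms: np.save(f'm_{cam}_{n}',ms[0]['mask'])
        if ms:
            c,_=cv2.findContours(ms[0]['mask'].astype(np.uint8),0,2); cv2.drawContours(im,c,-1,(255,0,0),1)
    save(cam+'_m',im)
```

```text
== top
carebox 0.73 [172. 135. 230. 223.] 794 [[0.422, 0.114, 0.001], [0.566, 0.15, 0.067], [0.62, 0.24, 0.126]]
lid_knob 0.69 [103. 282. 177. 354.] 2945 [[0.094, 0.228, 0.0], [0.171, 0.308, 0.026], [0.249, 0.391, 0.057]]
latch 0.56 [201. 138. 214. 161.] 237 [[0.566, 0.139, 0.092], [0.59, 0.159, 0.099], [0.612, 0.179, 0.127]]
latch 0.32 [304. 239. 368. 260.] 827 [[0.335, -0.249, -0.002], [0.364, -0.161, 0.008], [0.389, -0.107, 0.014]]
organiser 0.65 [276. 155. 414. 230.] 9467 [[0.418, -0.376, 0.001], [0.518, -0.2, 0.007], [0.617, -0.022, 0.022]]
cologne 0.44 [275. 154. 416. 227.] 9441 [[0.418, -0.375, 0.001], [0.518, -0.198, 0.007], [0.617, -0.022, 0.022]]
comb 0.88 [146. 218. 213. 244.] 683 [[0.368, 0.148, -0.002], [0.396, 0.225, 0.004], [0.42, 0.31, 0.011]]
comb 0.45 [277. 151. 413. 229.] 9678 [[0.418, -0.377, 0.0], [0.518, -0.2, 0.007], [0.619, -0.021, 0.022]]
pick 0.74 [304. 239. 369. 259.] 777 [[0.336, -0.252, -0.002], [0.365, -0.161, 0.008], [0.389, -0.105, 0.014]]
opener 0.57 [326. 135. 367. 147.] 252 [[0.644, -0.259, -0.001], [0.671, -0.195, 0.006], [0.683, -0.142, 0.011]]
op
[... 609 characters left out ...]
 [0.519, -0.188, 0.007], [0.618, -0.016, 0.021]]
cologne 0.91 [296. 324. 317. 353.] 522 [[0.669, 0.191, 0.008], [0.693, 0.216, 0.071], [0.706, 0.235, 0.108]]
cologne 0.32 [141. 158. 286. 268.] 7982 [[0.416, -0.375, 0.001], [0.52, -0.187, 0.007], [0.619, -0.016, 0.021]]
comb 0.78 [355. 236. 406. 279.] 278 [[0.368, 0.17, -0.002], [0.397, 0.268, 0.005], [0.439, 0.313, 0.093]]
comb 0.51 [296. 322. 318. 355.] 550 [[0.665, 0.19, 0.003], [0.693, 0.216, 0.07], [0.706, 0.235, 0.108]]
pick 0.86 [229. 165. 279. 198.] 646 [[0.329, -0.251, -0.001], [0.364, -0.157, 0.007], [0.389, -0.102, 0.014]]
opener 0.77 [152. 236. 200. 265.] 299 [[0.641, -0.262, -0.001], [0.67, -0.191, 0.005], [0.684, -0.139, 0.009]]
```

Run:
```python
import cv2
a=cv2.imread('pics/top_m.png')[90:260,130:430]; cv2.imwrite('pics/top_mz.png',cv2.resize(a,(800,453),interpolation=2))
```

```text
(no output)
```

View pics/top_mz.png

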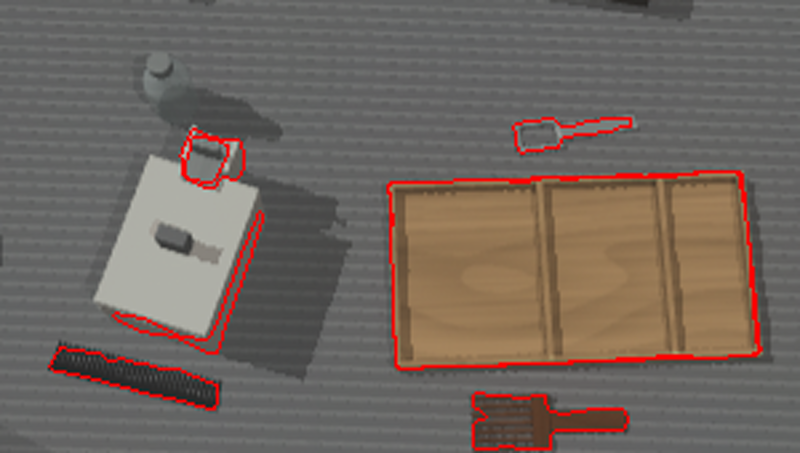

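Masks sit well, and the heights fit too: lid plate at 0.092, tab top at 0.126. Next I'll fit poses from geometry.

Run:
```python
from h import *
def rect(P):
    r=cv2.minAreaRect((P[:,:2]*1000).astype(np.float32)); return r
C={c:cloud(np.load(f'f_{c}.npz')['d'],c) for c in ['top','scene']}
for c,W in C.items():
    P=W.reshape(-1,3); P=P[~np.isnan(P[:,0])]
    reg=(P[:,0]>.40)&(P[:,0]<.66)&(P[:,1]>.08)&(P[:,1]<.28)
    L=P[reg&(P[:,2]>.086)&(P[:,2]<.0955)]
    print(c,'lid',rect(L),np.median(L[:,2]))
    k=P[reg&(P[:,2]>.112)&(P[:,2]<.135)]
    ka=k[k[:,0]<.56]; kb=k[k[:,0]>.56]
    print(' knob',len(ka),rect(ka),ka.mean(0),ka[:,2].max(),' tab',len(kb),rect(kb),kb.mean(0),kb[:,2].max())
    t=P[reg&(P[:,0]>.55)&(P[:,2]>.096)&(P[:,2]<.105)]; print(' tongue',len(t),rect(t))
    reg=(P[:,0]>.40)&(P[:,0]<.635)&(P[:,1]>-.40)&(P[:,1]<0)&(P[:,2]>.013)&(P[:,2]<.03)
    O=P[reg]; print(' org',rect(O),np.median(O[:,2]))
    reg=(P[:,0]>.63)&(P[:,0]<.75)&(P[:,1]>.15)&(P[:,1]<.28)&(P[:,2]>.05)
    k=P[reg]; print(' cologne',rect(k),k.mean(0),k[:,2].max())
```

```text
top lid ((526.044921875, 176.6799774169922), (111.88858032226562, 189.3147430419922), 74.3625259399414) 0.09193255824383062
 knob 92 ((507.7588806152344, 181.45297241210938), (30.56893539428711, 17.69270896911621), 77.9986801147461) [0.50630139 0.18108213 0.12080761] 0.12577200183600468  tab 47 ((594.510498046875, 158.0399627685547), (27.73637580871582, 8.287928581237793), 69.90752410888672) [0.59466561 0.15730074 0.12194598] 0.1293668772314449
 tongue 227 ((586.3950805664062, 174.55978393554688), (88.74317932128906, 72.7278823852539), 87.43779754638672)
 org ((518.9019775390625, -199.14549255371094), (191.56997680664062, 361.2012939453125), 4.100589275360107) 0.018393608808661588
 cologne ((679.7111206054688, 207.4912109375), (39.40966796875, 46.37613296508789), 21.892148971557617) [0.67627382 0.20599501 0.0805789 ] 0.11079109555964228
scene lid ((523.3665161132812, 177.86936950683594), (111.90892028808594, 190.01156616210938), 73.93183135986328) 0.09165638252702207
 knob 103 ((506.1661682128906, 183.78695678710938), (29.754037857055664, 16.713241577148438), 76.37985229492188) [0.50770679 0.18398691 0.12034311] 0.12586405310022297  tab 58 ((594.0563354492188, 159.6850128173828), (27.87981605529785, 7.8886847496032715), 72.78398895263672) [0.59539219 0.16055125 0.12100678] 0.1266530514630535
 tongue 259 ((583.8152465820312, 164.11361694335938), (50.798702239990234, 70.99012756347656), 68.2737045288086)
 org ((515.9078979492188, -197.40057373046875), (194.4003448486328, 362.8569030761719), 4.1650896072387695) 0.0176544596017727
 cologne ((685.2914428710938, 212.43167114257812), (40.89183044433594, 45.383277893066406), 25.704341888427734) [0.68918525 0.21409727 0.08007793] 0.1087867961318455
```

```bash
cat >> h.py <<'E'
BY=-0.27; B0=np.array([0.507,0.1825]); OY=0.072; O0=np.array([0.5175,-0.1983])
def bx(x,y=0,B0=B0): return B0+np.array([x*np.cos(BY)-y*np.sin(BY),x*np.sin(BY)+y*np.cos(BY)])
def og(x,y): return O0+np.array([x*np.cos(OY)-y*np.sin(OY),x*np.sin(OY)+y*np.cos(OY)])
def goto(xy,z,yaw):
    """shift in tool axes (cm) & rotvec from current pose to a vertical target"""
    T,s=tool(); G=Rn.from_euler('xyz',[-np.pi/2,0,yaw]).as_matrix()
    d=T[:3,:3].T@(np.array([*xy,z])-T[:3,3])*100; r=Rn.from_matrix(T[:3,:3].T@G).as_rotvec()
    print('pos',np.round(T[:3,3],4),'rot',np.round(s['tool_rot'],3),'t',round(s['clock'],2),'grip',round(s['grip_width'],4),'F',np.round(s['force'],1))
    print('target',np.round([*xy,z],4),'shift cm',np.round(d,2),'rv',np.round(r,3))
E
python3 - <<'E'
from h import *
C=[cloud(np.load(f'f_{c}.npz')['d'],c).reshape(-1,3) for c in ['top','scene']]
P=np.vstack(C); P=P[~np.isnan(P[:,0])]
R=P[(P[:,1]>.3)&(P[:,1]<.8)&(P[:,0]>.3)&(P[:,2]>.03)]; print(np.percentile(R,[1,5,50,95,99],axis=0).round(3))
goto(bx(.048),.25,BY)
E
```

```text
[[0.359 0.479 0.034]
 [0.367 0.484 0.051]
 [0.481 0.568 0.116]
 [0.562 0.661 0.119]
 [0.569 0.683 0.12 ]]
pos [0.1393 0.6093 0.2313] rot [-1.571  0.     1.346] t 0.95 grip 0.0854 F [-0.1  1.   0.5]
target [0.5533 0.1697 0.25  ] shift cm [-33.62  -1.87 -50.15] rv [-0.     1.616 -0.   ]
```

Request:
arm_command([
  {"x": -33.6, "y": -1.9, "z": -50.2, "ry": 1.616, "gripper": -1},
  {"x": -33.6, "y": -1.9, "z": -50.2, "ry": 1.616, "gripper": -1},
  {"x": -33.6, "y": -1.9, "z": -50.2, "ry": 1.616, "gripper": -1},
  {"x": -33.6, "y": -1.9, "z": -50.2, "ry": 1.616, "gripper": -1},
  {"x": -33.6, "y": -1.9, "z": -50.2, "ry": 1.616, "gripper": -1},
], squeeze=30)

```text
invalid input at $.moves[0]: expected keys rx, ry, rz, x, y, z, gripper
```

```bash
python3 -c "
from h import *
goto(bx(.048),.25,BY)"
```

```text
pos [0.1393 0.6093 0.2313] rot [-1.571  0.     1.346] t 0.95 grip 0.0854 F [-0.1  1.   0.5]
target [0.5533 0.1697 0.25  ] shift cm [-33.62  -1.87 -50.15] rv [-0.     1.616 -0.   ]
```

Request:
arm_command([
  {"rx": 0, "ry": 1.616, "rz": 0, "x": -33.6, "y": -1.9, "z": -50.2, "gripper": -1},
  {"rx": 0, "ry": 1.616, "rz": 0, "x": -33.6, "y": -1.9, "z": -50.2, "gripper": -1},
  {"rx": 0, "ry": 1.616, "rz": 0, "x": -33.6, "y": -1.9, "z": -50.2, "gripper": -1},
  {"rx": 0, "ry": 1.616, "rz": 0, "x": -33.6, "y": -1.9, "z": -50.2, "gripper": -1},
  {"rx": 0, "ry": 1.616, "rz": 0, "x": -33.6, "y": -1.9, "z": -50.2, "gripper": -1},
], squeeze=30)

```text
clock: 1.37
position: [0.2832, 0.4562, 0.2381]
tool_rot: [-1.57, -0.0, 0.715]
force: [0.0, 0.7, -0.7]
grip_width: 0.0253
```

```bash
python3 -c "
from h import *
goto(bx(.048),.25,BY)"
```

```text
pos [0.2832 0.4562 0.2381] rot [-1.57  -0.     0.715] t 1.37 grip 0.0253 F [ 0.   0.7 -0.7]
target [0.5533 0.1697 0.25  ] shift cm [  1.61  -1.2  -39.33] rv [-0.     0.985  0.   ]
```

Request:
arm_command([
  {"rx": 0, "ry": 0.985, "rz": 0, "x": 1.6, "y": -1.2, "z": -39.3, "gripper": -1},
  {"rx": 0, "ry": 0.985, "rz": 0, "x": 1.6, "y": -1.2, "z": -39.3, "gripper": -1},
  {"rx": 0, "ry": 0.985, "rz": 0, "x": 1.6, "y": -1.2, "z": -39.3, "gripper": -1},
  {"rx": 0, "ry": 0.985, "rz": 0, "x": 1.6, "y": -1.2, "z": -39.3, "gripper": -1},
  {"rx": 0, "ry": 0.985, "rz": 0, "x": 1.6, "y": -1.2, "z": -39.3, "gripper": -1},
])

```text
clock: 1.78
position: [0.427, 0.3055, 0.2446]
tool_rot: [-1.57, -0.0, 0.09]
force: [0.6, 1.1, -0.5]
grip_width: 0.0002
```

```bash
python3 -c "
from h import *
goto(bx(.048),.25,BY)"
```

```text
pos [0.427  0.3055 0.2446] rot [-1.57 -0.    0.09] t 1.78 grip 0.0002 F [ 0.6  1.1 -0.5]
target [0.5533 0.1697 0.25  ] shift cm [ 11.36  -0.54 -14.66] rv [-0.001  0.36   0.   ]
```

Request:
arm_command([
  {"rx": 0, "ry": 0.36, "rz": 0, "x": 11.4, "y": 1.0, "z": -14.7, "gripper": -1},
  {"rx": 0, "ry": 0.36, "rz": 0, "x": 11.4, "y": 1.0, "z": -14.7, "gripper": -1},
  {"rx": 0, "ry": 0.36, "rz": 0, "x": 11.4, "y": 1.0, "z": -14.7, "gripper": -1},
  {"rx": 0, "ry": 0.36, "rz": 0, "x": 11.4, "y": 1.0, "z": -14.7, "gripper": -1},
  {"rx": 0, "ry": 0.36, "rz": 0, "x": 11.4, "y": 1.0, "z": -14.7, "gripper": -1},
])

```text
clock: 2.2
position: [0.5562, 0.1672, 0.2342]
tool_rot: [-1.572, -0.002, -0.269]
force: [-0.1, 0.3, -1.0]
grip_width: 0.0
```

```bash
python3 -c "
from h import *
goto(bx(.048),.106,BY)
T,s=tool()
im,d=bot.grab_frame('wrist'); save('w1',im); np.savez('f_w1',im=im,d=d,T=T)
P=cloud(d,'wrist',T).reshape(-1,3);P=P[~np.isnan(P[:,0])]
k=P[(P[:,2]>.112)&(P[:,2]<.14)&(P[:,0]>.4)&(P[:,0]<.7)&(P[:,1]>.1)&(P[:,1]<.25)]
for q in (k[k[:,0]<.56],k[k[:,0]>.56]):
  if len(q): print(len(q),cv2.minAreaRect((q[:,:2]*1000).astype(np.float32)),q[:,2].max())
k=P[(P[:,2]>.086)&(P[:,2]<.0955)&(P[:,0]>.4)&(P[:,0]<.6)&(P[:,1]>.08)&(P[:,1]<.28)]
print(len(k),cv2.minAreaRect((k[:,:2]*1000).astype(np.float32)))
"
```

```text
pos [0.5562 0.1672 0.2342] rot [-1.572 -0.002 -0.269] t 2.2 grip 0.0 F [-0.1  0.3 -1. ]
target [0.5533 0.1697 0.106 ] shift cm [-0.37 12.82  0.18] rv [0.001 0.001 0.002]
732 ((507.14801025390625, 183.09132385253906), (30.472322463989258, 16.298145294189453), 73.60481262207031) 0.12256503801627316
339 ((595.6271362304688, 159.44235229492188), (27.34292984008789, 7.299170017242432), 73.6880874633789) 0.12371242914506692
17818 ((519.0029907226562, 179.210205078125), (111.11980438232422, 176.61831665039062), 73.8746566772461)
```

View pics/w1.png

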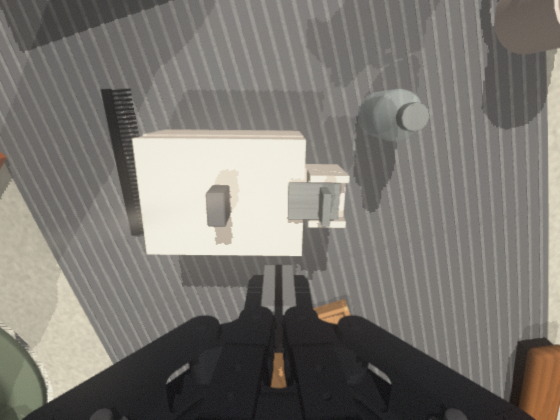

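Wrist view: knob at (218,205), latch tab at (326,205), cologne at ~(400,112). The fit gives the knob at (0.507,0.183) and the tab at (0.5955,0.1595), spaced 91.6 mm against the expected 92.

```bash
sed -i 's/^BY=-0.27; B0=np.array(\[0.507,0.1825\])/BY=-0.279; B0=np.array([0.5072,0.1831])/' h.py; python3 -c "
from h import *
goto(bx(.048,0),.107,BY)"
```

```text
pos [0.5572 0.1655 0.2341] rot [-1.573 -0.002 -0.27 ] t 2.25 grip -0.0001 F [-2.3 -4.6 -1.5]
target [0.5533 0.1699 0.107 ] shift cm [-0.52 12.71  0.35] rv [0.002 0.009 0.002]
```

Request:
arm_command([
  {"rx": 0, "ry": 0.009, "rz": 0, "x": -0.5, "y": 4, "z": 0.3, "gripper": -1},
  {"rx": 0, "ry": 0.009, "rz": 0, "x": -0.5, "y": 8, "z": 0.3, "gripper": -1},
  {"rx": 0, "ry": 0.009, "rz": 0, "x": -0.5, "y": 11, "z": 0.3, "gripper": -1},
  {"rx": 0, "ry": 0.009, "rz": 0, "x": -0.5, "y": 12.7, "z": 0.3, "gripper": -1},
  {"rx": 0, "ry": 0.009, "rz": 0, "x": -0.5, "y": 12.7, "z": 0.3, "gripper": -1},
])

```text
clock: 2.67
position: [0.5476, 0.1754, 0.1039]
tool_rot: [-1.574, 0.004, -0.273]
force: [-1.1, 0.3, -0.1]
grip_width: -0.0
```

```bash
python3 -c "
from h import *
goto(bx(.090,0),.107,BY)"
```

```text
pos [0.5476 0.1754 0.1039] rot [-1.574  0.004 -0.273] t 2.67 grip -0.0 F [-1.1  0.3 -0.1]
target [0.5937 0.1583 0.107 ] shift cm [ 4.9  -0.33 -0.41] rv [ 0.003  0.006 -0.004]
```

Request:
arm_command([
  {"rx": 0, "ry": 0, "rz": 0, "x": 1.5, "y": -0.2, "z": -0.4, "gripper": -1},
  {"rx": 0, "ry": 0, "rz": 0, "x": 3, "y": -0.2, "z": -0.4, "gripper": -1},
  {"rx": 0, "ry": 0, "rz": 0, "x": 3.7, "y": -0.2, "z": -0.4, "gripper": -1},
  {"rx": 0, "ry": 0, "rz": 0, "x": 3.7, "y": -0.2, "z": -0.4, "gripper": -1},
])

```text
clock: 3.0
position: [0.5853, 0.1617, 0.1103]
tool_rot: [-1.57, -0.002, -0.274]
force: [-1.0, -0.4, 0.2]
grip_width: -0.0001
```

```bash
cat >> h.py <<'E'
def inbox(p):
    d=np.array(p[:2])-B0; return np.round([d@[np.cos(BY),np.sin(BY)],d@[-np.sin(BY),np.cos(BY)],p[2]],4)
E
python3 -c "
from h import *
T,s=tool()
im,d=bot.grab_frame('wrist'); save('w2',im); goto(bx(.1,0),.107,BY); print(inbox(tool()[0][:3,3]))
im,d=bot.grab_frame('scene'); save('s2',cv2.resize(im[220:360,240:420],(720,560)))
"
```

```text
pos [0.5844 0.1621 0.1099] rot [-1.57e+00 -1.00e-03 -2.74e-01] t 3.05 grip 0.0003 F [-0.3  0.2  0.8]
target [0.6033 0.1556 0.107 ] shift cm [ 2.    0.29 -0.11] rv [-0.001  0.005  0.001]
[0.08   0.001  0.1099]
```

View pics/w2.png

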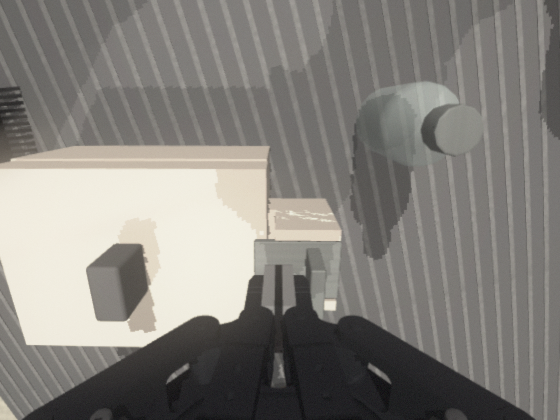

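View pics/s2.png

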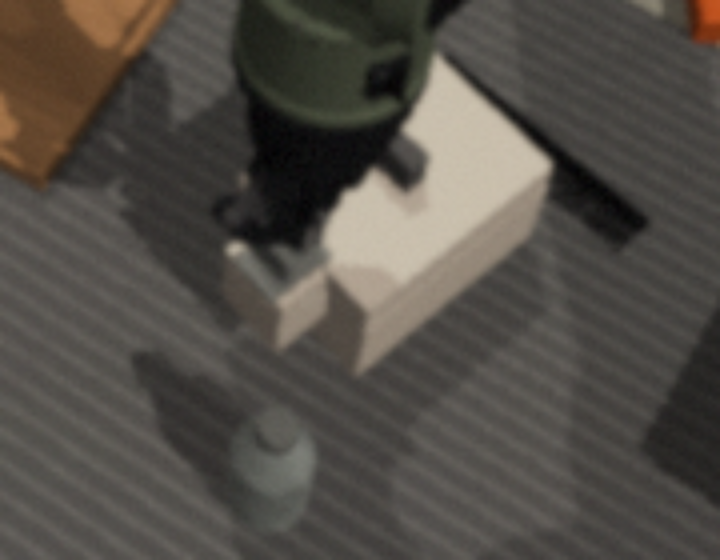

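Fingers stand just before the tab (tab at ~(315,272), fingers at ~(278,300)) and the lid hasn't moved. Now I push.

Request:
arm_command([
  {"rx": 0, "ry": 0, "rz": 0, "x": 0.8, "y": 0.2, "z": 0, "gripper": -1},
  {"rx": 0, "ry": 0, "rz": 0, "x": 1.6, "y": 0.2, "z": 0, "gripper": -1},
  {"rx": 0, "ry": 0, "rz": 0, "x": 2.2, "y": 0.2, "z": 0, "gripper": -1},
  {"rx": 0, "ry": 0, "rz": 0, "x": 2.2, "y": 0.2, "z": 0, "gripper": -1},
])

```text
clock: 3.43
position: [0.6042, 0.1568, 0.1068]
tool_rot: [-1.571, 0.004, -0.272]
force: [-11.8, 4.6, 8.8]
grip_width: -0.0002
```

```bash
python3 -c "
from h import *
T,s=tool()
im,d=bot.grab_frame('wrist'); save('w3',im); goto(bx(.1,0),.107,BY); print(inbox(tool()[0][:3,3]))
P=cloud(d,'wrist',T).reshape(-1,3);P=P[~np.isnan(P[:,0])]
k=P[(P[:,2]>.112)&(P[:,2]<.125)]
q=np.array([inbox(p) for p in k]); q=q[(q[:,0]>.085)&(abs(q[:,1])<.03)]
print(len(q),np.percentile(q,[1,5,50,95,99],axis=0).round(3)) if len(q) else 0
"
```

```text
pos [0.6042 0.1568 0.1068] rot [-1.571  0.003 -0.272] t 3.48 grip -0.0002 F [-11.5   4.8   6.5]
target [0.6033 0.1556 0.107 ] shift cm [-0.05 -0.02 -0.15] rv [ 0.     0.007 -0.003]
[0.1005 0.0015 0.1068]
1444 [[ 0.088 -0.005  0.112]
 [ 0.09  -0.     0.113]
 [ 0.111  0.011  0.121]
 [ 0.12   0.015  0.124]
 [ 0.121  0.015  0.125]]
```

View pics/w3.png

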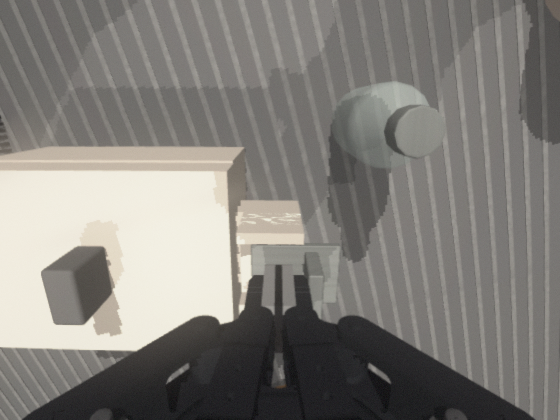

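Force is 12.6 N and the tab's outer face is at 121 mm (121.5 expected at the stop), so the latch is fully open. Now I retreat and go over the knob.

Request:
arm_command([
  {"rx": 0, "ry": 0, "rz": 0, "x": -3, "y": 0, "z": 0, "gripper": -1},
  {"rx": 0, "ry": 0, "rz": 0, "x": -4.2, "y": -3, "z": -0.1, "gripper": -1},
  {"rx": 0, "ry": 0, "rz": 0, "x": -7, "y": -6, "z": -0.1, "gripper": 0.3},
  {"rx": 0, "ry": 0, "rz": 0, "x": -10, "y": -6, "z": -0.1, "gripper": 0.3},
  {"rx": 0, "ry": 0, "rz": 0, "x": -10, "y": -6, "z": -0.1, "gripper": 0.3},
])

```text
clock: 3.9
position: [0.5056, 0.1839, 0.1685]
tool_rot: [-1.569, 0.001, -0.271]
force: [1.0, 1.3, 0.0]
grip_width: 0.0359
```

Request:
arm_command([
  {"rx": 0, "ry": 0, "rz": 0, "x": 0, "y": 0, "z": 0, "gripper": 0.3},
  {"rx": 0, "ry": 0, "rz": 0, "x": 0, "y": 0, "z": 0, "gripper": 0.3},
])

```text
clock: 4.07
position: [0.5094, 0.1821, 0.1674]
tool_rot: [-1.571, -0.001, -0.273]
force: [0.8, -0.5, -0.1]
grip_width: 0.0553
```

```bash
python3 -c "
from h import *
T,s=tool()
im,d=bot.grab_frame('wrist'); save('w4',im); goto(bx(0,0),.096,BY); print(inbox(tool()[0][:3,3]))
P=cloud(d,'wrist',T).reshape(-1,3);P=P[~np.isnan(P[:,0])]
k=P[(P[:,2]>.112)&(P[:,2]<.130)]
q=np.array([inbox(p) for p in k]); 
for a in (q[(abs(q[:,0])<.02)&(abs(q[:,1])<.03)], q[(q[:,0]>.085)&(q[:,0]<.14)&(abs(q[:,1])<.03)]):
  if len(a): print(len(a),cv2.minAreaRect((a[:,:2]*1000).astype(np.float32)),a[:,2].max())
"
```

```text
pos [0.5095 0.1818 0.1671] rot [-1.571e+00 -1.000e-03 -2.740e-01] t 4.12 grip 0.056 F [-0.  -0.  -1.1]
target [0.5072 0.1831 0.096 ] shift cm [-0.26  7.11  0.07] rv [0.    0.005 0.001]
[ 0.0026 -0.0006  0.1671]
1154 ((-0.050000667572021484, 0.29999828338623047), (15.69999885559082, 29.999996185302734), 0.0) 0.122
846 ((116.68756866455078, 1.0852985382080078), (8.661510467529297, 28.8732852935791), 1.37484872341156) 0.1244
```

View pics/w4.png

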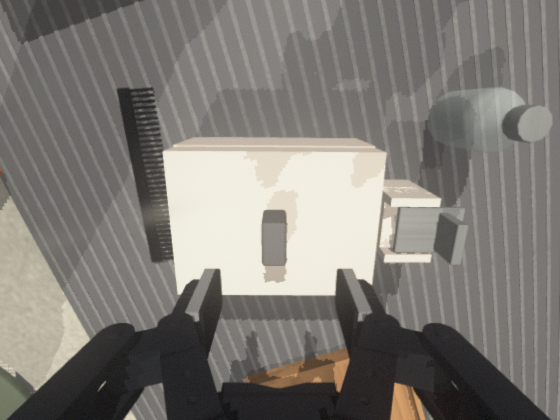

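Latch tongue (395–460, 208–260) is clear of the lid, and the tab centre is at 116.7 mm, so it's about 25 mm open. The knob (274,238) sits between the fingers. Descend and grip.

Request:
arm_command([
  {"rx": 0, "ry": 0.005, "rz": 0, "x": -0.25, "y": 3, "z": 0.05, "gripper": 0.3},
  {"rx": 0, "ry": 0.005, "rz": 0, "x": -0.25, "y": 5.5, "z": 0.05, "gripper": 0.3},
  {"rx": 0, "ry": 0.005, "rz": 0, "x": -0.25, "y": 7.1, "z": 0.05, "gripper": 0.3},
  {"rx": 0, "ry": 0.005, "rz": 0, "x": -0.25, "y": 7.1, "z": 0.05, "gripper": 0.3},
  {"rx": 0, "ry": 0.005, "rz": 0, "x": -0.25, "y": 7.1, "z": 0.05, "gripper": -1},
], squeeze=40)

```text
clock: 4.53
position: [0.5067, 0.1824, 0.0957]
tool_rot: [-1.572, 0.001, -0.279]
force: [0.2, 0.6, -0.9]
grip_width: 0.0448
```

Request:
arm_command([
  {"rx": 0, "ry": 0, "rz": 0, "x": 0, "y": 0, "z": 0, "gripper": -1},
  {"rx": 0, "ry": 0, "rz": 0, "x": 0, "y": 0, "z": 0, "gripper": -1},
  {"rx": 0, "ry": 0, "rz": 0, "x": 0, "y": 0, "z": 0, "gripper": -1},
  {"rx": 0, "ry": 0, "rz": 0, "x": 0, "y": 0, "z": 0, "gripper": -1},
])

```text
clock: 4.87
position: [0.5071, 0.1834, 0.0973]
tool_rot: [-1.57, -0.002, -0.278]
force: [0.9, -2.0, 6.6]
grip_width: 0.0154
```

```bash
python3 -c "
from h import *
goto(bx(0,0),.25,BY);print(inbox(tool()[0][:3,3]))"
```

```text
pos [0.5071 0.1834 0.0973] rot [-1.57  -0.002 -0.278] t 4.87 grip 0.0154 F [ 0.9 -2.   6.6]
target [0.5072 0.1831 0.25  ] shift cm [ 4.000e-02 -1.527e+01 -1.000e-02] rv [-0.001  0.001  0.002]
[-0.0001  0.0003  0.0973]
```

Request:
arm_command([
  {"rx": 0, "ry": 0, "rz": 0, "x": 0, "y": -1, "z": 0, "gripper": -1},
  {"rx": 0, "ry": 0, "rz": 0, "x": 0, "y": -3, "z": 0, "gripper": -1},
  {"rx": 0, "ry": 0, "rz": 0, "x": 0, "y": -6, "z": 0, "gripper": -1},
  {"rx": 0, "ry": 0, "rz": 0, "x": 0, "y": -9, "z": 0, "gripper": -1},
  {"rx": 0, "ry": 0, "rz": 0, "x": 0, "y": -9, "z": 0, "gripper": -1},
])

```text
clock: 5.28
position: [0.5084, 0.1837, 0.1919]
tool_rot: [-1.566, -0.005, -0.279]
force: [1.4, 0.7, -0.3]
grip_width: 0.0151
```

```bash
python3 -c "
from h import *
goto(og(0,.102),.15,OY)
im,d=bot.grab_frame('scene'); save('s5',im)"
```

```text
pos [0.5084 0.1837 0.1919] rot [-1.566 -0.005 -0.279] t 5.28 grip 0.0151 F [ 1.4  0.7 -0.3]
target [ 0.5102 -0.0966  0.15  ] shift cm [  7.86   4.1  -26.92] rv [-0.004 -0.351  0.006]
```

View pics/s5.png

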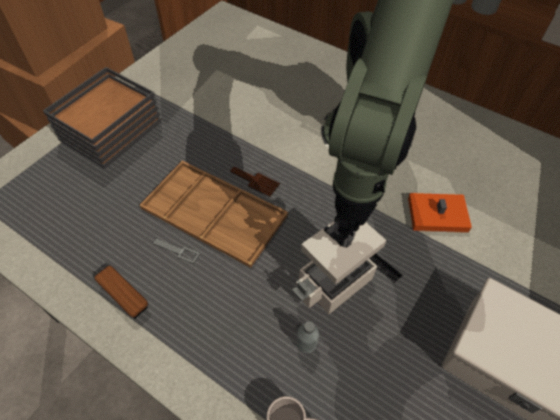

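The lid (345,250) has lifted clear of the box and is level in the gripper. Now carry it to the large bay.

Request:
arm_command([
  {"rx": 0, "ry": -0.35, "rz": 0, "x": 7.9, "y": 0, "z": -26.9, "gripper": -1},
  {"rx": 0, "ry": -0.35, "rz": 0, "x": 7.9, "y": 0, "z": -26.9, "gripper": -1},
  {"rx": 0, "ry": -0.35, "rz": 0, "x": 7.9, "y": 0, "z": -26.9, "gripper": -1},
  {"rx": 0, "ry": -0.35, "rz": 0, "x": 7.9, "y": 0, "z": -26.9, "gripper": -1},
  {"rx": 0, "ry": -0.35, "rz": 0, "x": 7.9, "y": 0, "z": -26.9, "gripper": -1},
])

```text
clock: 5.75
position: [0.5072, -0.0256, 0.1862]
tool_rot: [-1.57, 0.0, 0.073]
force: [2.4, -0.2, -1.9]
grip_width: 0.0154
```

Request:
arm_command([
  {"rx": 0, "ry": -0.05, "rz": 0, "x": 1.6, "y": 0, "z": -8, "gripper": -1},
  {"rx": 0, "ry": -0.05, "rz": 0, "x": 1.6, "y": 0, "z": -8, "gripper": -1},
  {"rx": 0, "ry": -0.05, "rz": 0, "x": 1.6, "y": 0, "z": -8, "gripper": -1},
])

```text
clock: 6.0
position: [0.5299, -0.1106, 0.1865]
tool_rot: [-1.574, -0.001, 0.114]
force: [-1.8, -0.7, -2.2]
grip_width: 0.0152
```

```bash
python3 -c "
from h import *
goto(og(0,.102),.042,OY)
T,s=tool();im,d=bot.grab_frame('wrist'); save('w6',im)
im,d=bot.grab_frame('top'); save('t6',im)
"
```

```text
pos [ 0.5299 -0.1106  0.1865] rot [-1.574e+00 -1.000e-03  1.140e-01] t 6.0 grip 0.0152 F [-1.8 -0.7 -2.2]
target [ 0.5102 -0.0966  0.042 ] shift cm [-1.81 14.44  1.67] rv [0.003 0.042 0.001]
```

View pics/w6.png

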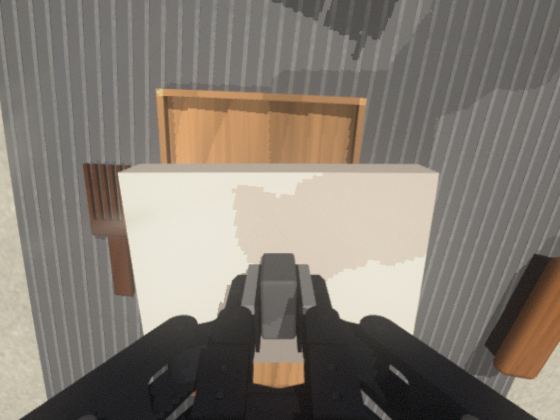

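Request:
arm_command([
  {"rx": 0, "ry": 0.04, "rz": 0, "x": -1.8, "y": 4, "z": 1.6, "gripper": -1},
  {"rx": 0, "ry": 0.04, "rz": 0, "x": -1.8, "y": 8, "z": 1.6, "gripper": -1},
  {"rx": 0, "ry": 0.04, "rz": 0, "x": -1.8, "y": 10, "z": 1.6, "gripper": -1},
  {"rx": 0, "ry": 0.04, "rz": 0, "x": -1.8, "y": 10, "z": 1.6, "gripper": -1},
  {"rx": 0, "ry": 0.04, "rz": 0, "x": -1.8, "y": 10, "z": 1.6, "gripper": -1},
])

```text
clock: 6.52
position: [0.5093, -0.088, 0.086]
tool_rot: [-1.57, 0.002, 0.083]
force: [-0.3, 0.1, -1.1]
grip_width: 0.0158
```

```bash
python3 -c "
from h import *
goto(og(0,.102),.040,OY)
im,d=bot.grab_frame('top'); save('t6',im)
P=cloud(d,'top').reshape(-1,3);P=P[~np.isnan(P[:,0])]
O=P[(P[:,0]>.40)&(P[:,0]<.635)&(P[:,1]>-.40)&(P[:,1]<0)&(P[:,2]>.013)&(P[:,2]<.028)]
print(cv2.minAreaRect((O[:,:2]*1000).astype(np.float32)))
goto(og(0,.102),.040,OY)
"
```

```text
pos [ 0.5093 -0.088   0.086 ] rot [-1.57   0.002  0.083] t 6.52 grip 0.0158 F [-0.3  0.1 -1.1]
target [ 0.5102 -0.0966  0.04  ] shift cm [ 0.02  4.6  -0.87] rv [-0.     0.011 -0.002]
((521.2960205078125, -229.271728515625), (192.3391876220703, 299.1337585449219), 4.119086265563965)
pos [ 0.5102 -0.0883  0.0871] rot [-1.571 -0.     0.083] t 6.57 grip 0.0153 F [ 0.8  0.7 -0.4]
target [ 0.5102 -0.0966  0.04  ] shift cm [-0.07  4.71 -0.82] rv [0.    0.011 0.   ]
```

View pics/t6.png

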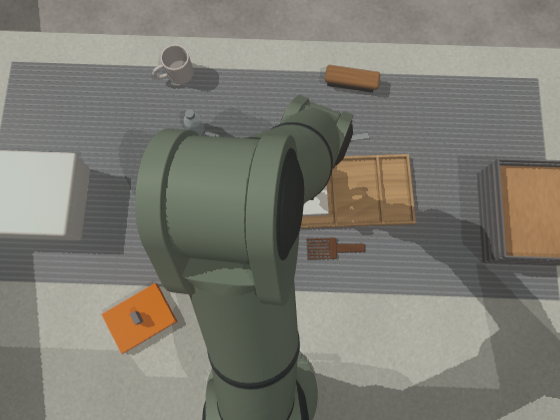

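Top view: arm over the organiser, with the lid's edge (328,205) left of the first partition (333). I'll lower it to the floor.

Request:
arm_command([
  {"rx": 0, "ry": 0.011, "rz": 0, "x": 0, "y": 1, "z": -0.85, "gripper": -1},
  {"rx": 0, "ry": 0.011, "rz": 0, "x": 0, "y": 2.5, "z": -0.85, "gripper": -1},
  {"rx": 0, "ry": 0.011, "rz": 0, "x": 0, "y": 3.8, "z": -0.85, "gripper": -1},
  {"rx": 0, "ry": 0.011, "rz": 0, "x": 0, "y": 4.6, "z": -0.85, "gripper": -1},
  {"rx": 0, "ry": 0.011, "rz": 0, "x": 0, "y": 4.6, "z": -0.85, "gripper": -1},
])

```text
clock: 6.98
position: [0.5104, -0.0976, 0.0396]
tool_rot: [-1.571, 0.001, 0.07]
force: [0.0, 0.1, -1.1]
grip_width: 0.0152
```

Request:
arm_command([
  {"rx": 0, "ry": 0, "rz": 0, "x": 0, "y": 0, "z": 0, "gripper": -1},
])

```text
clock: 7.07
position: [0.5108, -0.0976, 0.0406]
tool_rot: [-1.571, -0.0, 0.071]
force: [0.2, -0.6, -0.5]
grip_width: 0.0153
```

```bash
python3 -c "
from h import *
T,s=tool();im,d=bot.grab_frame('wrist'); save('w7',im)
goto(og(0,.102),.038,OY)
"
```

```text
pos [ 0.511  -0.0975  0.0409] rot [-1.571e+00 -1.000e-03  7.100e-02] t 7.12 grip 0.015 F [-0.2  0.1 -0.5]
target [ 0.5102 -0.0966  0.038 ] shift cm [-0.08  0.29  0.1 ] rv [ 0.    -0.001  0.001]
```

View pics/w7.png

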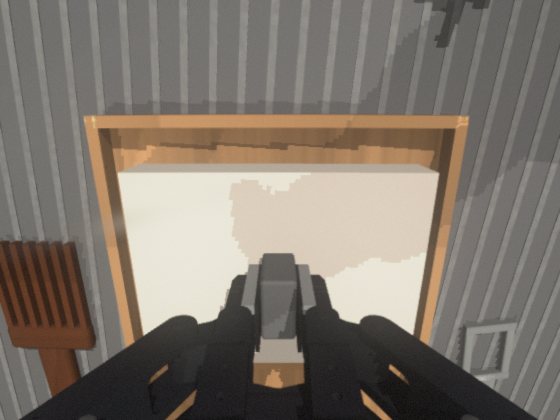

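The lid is inside the bay walls (120–440 px across, between 105 and 455). Lower the last 4 mm, release and retreat.

Request:
arm_command([
  {"rx": 0, "ry": 0, "rz": 0, "x": 0, "y": 0.2, "z": 0.1, "gripper": -1},
  {"rx": 0, "ry": 0, "rz": 0, "x": 0, "y": 0.35, "z": 0.1, "gripper": -1},
  {"rx": 0, "ry": 0, "rz": 0, "x": 0, "y": 0.35, "z": 0.1, "gripper": 0.3},
  {"rx": 0, "ry": 0, "rz": 0, "x": 0, "y": 0.3, "z": 0.1, "gripper": 0.3},
  {"rx": 0, "ry": 0, "rz": 0, "x": 0, "y": 0.3, "z": 0.1, "gripper": 0.3},
])

```text
clock: 7.53
position: [0.5106, -0.0962, 0.0375]
tool_rot: [-1.571, -0.0, 0.071]
force: [-0.1, -0.7, 0.1]
grip_width: 0.0509
```

Request:
arm_command([
  {"rx": 0, "ry": 0, "rz": 0, "x": 0, "y": -1, "z": 0, "gripper": 0.3},
  {"rx": 0, "ry": 0, "rz": 0, "x": 0, "y": -4, "z": 0, "gripper": 0.3},
  {"rx": 0, "ry": 0, "rz": 0, "x": 0, "y": -8, "z": 0, "gripper": 0.3},
  {"rx": 0, "ry": 0, "rz": 0, "x": 0, "y": -12, "z": 0, "gripper": 0.3},
  {"rx": 0, "ry": 0, "rz": 0, "x": 0, "y": -16, "z": 0, "gripper": 0.3},
])

```text
clock: 7.95
position: [0.5098, -0.0965, 0.1997]
tool_rot: [-1.571, 0.0, 0.07]
force: [0.2, 0.5, -0.6]
grip_width: 0.0556
```

```bash
cat >> h.py <<'E'
def inorg(p):
    d=np.asarray(p)[...,:2]-O0; c,s=np.cos(OY),np.sin(OY); return np.stack([d[...,0]*c+d[...,1]*s,-d[...,0]*s+d[...,1]*c,np.asarray(p)[...,2]],-1)
def rc(q): return cv2.minAreaRect((q[:,:2]*1000).astype(np.float32))
E
python3 -c "
from h import *
T,s=tool();im,d=bot.grab_frame('wrist'); save('w8',im)
P=cloud(d,'wrist',T).reshape(-1,3);P=P[~np.isnan(P[:,0])]; q=inorg(P)
a=q[(q[:,2]>.05)&(q[:,2]<.07)&(abs(q[:,1]-.1)<.03)&(abs(q[:,0])<.03)]; print('knob',len(a),rc(a),a[:,2].max())
a=q[(q[:,2]>.025)&(q[:,2]<.04)&(abs(q[:,1]-.1)<.09)&(abs(q[:,0])<.1)]; print('plate',rc(a),np.median(a[:,2]),np.linalg.lstsq(np.c_[a[:,:2],np.ones(len(a))],a[:,2],rcond=None)[0])
goto(bx(0),.25,BY)
"
```

```text
knob 592 ((1.5167551040649414, 102.59284210205078), (29.391511917114258, 15.57326889038086), 89.96218872070312) 0.06200772697725315
plate ((1.6810531616210938, 101.76792907714844), (110.98579406738281, 150.7156982421875), 89.97354888916016) 0.030143280699726938 [ 0.00027713 -0.00139056  0.03028905]
pos [ 0.5126 -0.0973  0.2066] rot [-1.572 -0.008  0.07 ] t 8.0 grip 0.0553 F [ 3.8 -1.1 10.6]
target [0.5072 0.1831 0.25  ] shift cm [ 1.44 -4.35 28.01] rv [-0.001  0.349  0.008]
```

View pics/w8.png

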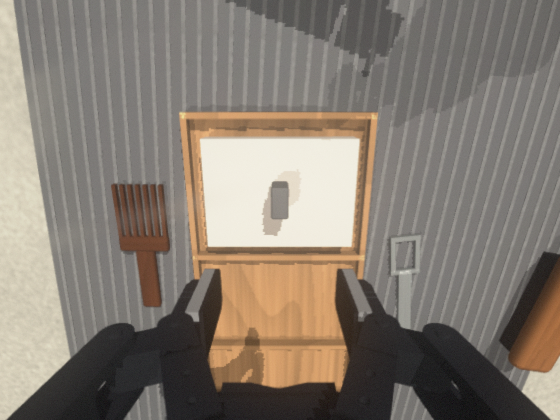

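The lid lies flat in the large bay: plate at 30 mm, level, centred to about 2 mm. Back to the box for the insert.

Request:
arm_command([
  {"rx": 0, "ry": 0.349, "rz": 0, "x": 1.4, "y": -2, "z": 28, "gripper": 0.3},
  {"rx": 0, "ry": 0.349, "rz": 0, "x": 1.4, "y": -2, "z": 28, "gripper": 0.3},
  {"rx": 0, "ry": 0.349, "rz": 0, "x": 1.4, "y": -2, "z": 28, "gripper": 0.3},
  {"rx": 0, "ry": 0.349, "rz": 0, "x": 1.4, "y": -2, "z": 28, "gripper": 0.3},
  {"rx": 0, "ry": 0.349, "rz": 0, "x": 1.4, "y": -2, "z": 28, "gripper": 0.3},
])

```text
clock: 8.42
position: [0.506, 0.1018, 0.2122]
tool_rot: [-1.57, -0.0, -0.28]
force: [1.8, 0.2, -0.2]
grip_width: 0.055
```

```bash
python3 -c "
from h import *
goto(bx(0),.20,BY)
"
```

```text
pos [0.506  0.1018 0.2122] rot [-1.57 -0.   -0.28] t 8.42 grip 0.055 F [ 1.8  0.2 -0.2]
target [0.5072 0.1831 0.2   ] shift cm [-2.13  1.22  7.85] rv [-0.    -0.001  0.   ]
```

Request:
arm_command([
  {"rx": 0, "ry": 0, "rz": 0, "x": -2.1, "y": 1.2, "z": 6.8, "gripper": 0.3},
  {"rx": 0, "ry": 0, "rz": 0, "x": -2.1, "y": 1.2, "z": 6.8, "gripper": 0.3},
  {"rx": 0, "ry": 0, "rz": 0, "x": -2.1, "y": 1.2, "z": 6.8, "gripper": 0.3},
  {"rx": 0, "ry": 0, "rz": 0, "x": -2.1, "y": 1.2, "z": 6.8, "gripper": 0.3},
])

```text
clock: 8.75
position: [0.5044, 0.1727, 0.1994]
tool_rot: [-1.571, 0.0, -0.275]
force: [-0.2, -0.8, 1.0]
grip_width: 0.0557
```

```bash
python3 -c "
from h import *
T,s=tool();im,d=bot.grab_frame('wrist'); save('w9',im)
P=cloud(d,'wrist',T).reshape(-1,3);P=P[~np.isnan(P[:,0])]
c,s_=np.cos(BY),np.sin(BY);D=P[:,:2]-B0;q=np.c_[D[:,0]*c+D[:,1]*s_,-D[:,0]*s_+D[:,1]*c,P[:,2]]
a=q[(q[:,2]>.076)&(q[:,2]<.095)&(abs(q[:,1])<.04)&(abs(q[:,0])<.05)]; print('fin',len(a),rc(a),a[:,2].max())
a=q[(q[:,2]>.059)&(q[:,2]<.072)&(abs(q[:,1])<.065)&(abs(q[:,0])<.08)]; print('rim',rc(a))
b=a[(abs(abs(a[:,0])-.073)<.006)|(abs(abs(a[:,1])-.053)<.006)]; print(rc(b))
goto(bx(0),.061,BY)
"
```

```text
fin 650 ((-0.35991716384887695, 1.5151348114013672), (11.013055801391602, 39.01705551147461), 0.4816901683807373) 0.08433105342954883
rim ((1.9183273315429688, 1.0214118957519531), (110.69017791748047, 155.7553253173828), 89.9679183959961)
((1.5173416137695312, 1.0216407775878906), (110.69017791748047, 154.95335388183594), 89.9679183959961)
pos [0.5048 0.1711 0.1996] rot [-1.571 -0.    -0.277] t 8.8 grip 0.0557 F [ 0.3 -0.7  0.2]
target [0.5072 0.1831 0.061 ] shift cm [-0.1  13.86  1.23] rv [0.    0.002 0.   ]
```

View pics/w9.png

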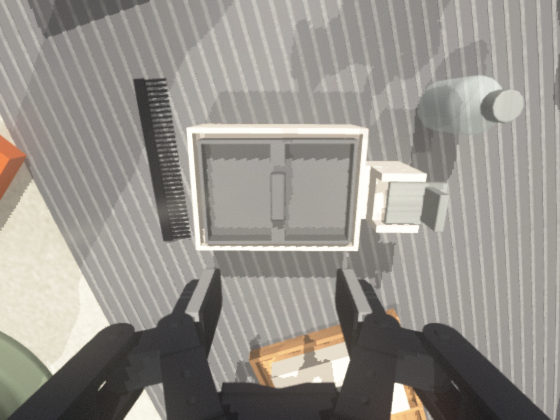

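Insert in the box, fin at (278,197) px. The fit puts it at (-0.4, 1.5) mm from the box centre, top 84 mm (83 expected). Descend and grip.

Request:
arm_command([
  {"rx": 0, "ry": 0, "rz": 0, "x": -0.15, "y": 4, "z": 1.35, "gripper": 0.3},
  {"rx": 0, "ry": 0, "rz": 0, "x": -0.15, "y": 8, "z": 1.35, "gripper": 0.3},
  {"rx": 0, "ry": 0, "rz": 0, "x": -0.15, "y": 11.5, "z": 1.35, "gripper": 0.3},
  {"rx": 0, "ry": 0, "rz": 0, "x": -0.15, "y": 12, "z": 1.35, "gripper": 0.3},
  {"rx": 0, "ry": 0, "rz": 0, "x": -0.15, "y": 12, "z": 1.35, "gripper": 0.3},
])

```text
clock: 9.22
position: [0.5068, 0.1827, 0.0786]
tool_rot: [-1.573, 0.002, -0.28]
force: [0.6, -0.4, 0.4]
grip_width: 0.0556
```

```bash
python3 -c "
from h import *
goto(bx(-.0004,.0013),.062,BY)
"
```

```text
pos [0.5068 0.1827 0.0786] rot [-1.573  0.002 -0.28 ] t 9.22 grip 0.0556 F [ 0.6 -0.4  0.4]
target [0.5072 0.1845 0.062 ] shift cm [-0.01  1.66  0.18] rv [ 0.002 -0.001 -0.002]
```

Request:
arm_command([
  {"rx": 0, "ry": 0, "rz": 0, "x": 0, "y": 1, "z": 0.15, "gripper": 0.3},
  {"rx": 0, "ry": 0, "rz": 0, "x": 0, "y": 1.65, "z": 0.15, "gripper": -1},
  {"rx": 0, "ry": 0, "rz": 0, "x": 0, "y": 1.65, "z": 0.15, "gripper": -1},
  {"rx": 0, "ry": 0, "rz": 0, "x": 0, "y": 1.65, "z": 0.15, "gripper": -1},
  {"rx": 0, "ry": 0, "rz": 0, "x": 0, "y": 1.65, "z": 0.15, "gripper": -1},
], squeeze=40)

```text
clock: 9.63
position: [0.5081, 0.1861, 0.0637]
tool_rot: [-1.57, -0.001, -0.278]
force: [-0.5, -0.5, 4.8]
grip_width: 0.0114
```

Request:
arm_command([
  {"rx": 0, "ry": 0, "rz": 0, "x": 0, "y": 0, "z": 0, "gripper": -1},
  {"rx": 0, "ry": 0, "rz": 0, "x": 0, "y": 0, "z": 0, "gripper": -1},
  {"rx": 0, "ry": 0, "rz": 0, "x": 0, "y": 0, "z": 0, "gripper": -1},
])

```text
clock: 9.88
position: [0.5081, 0.1861, 0.0637]
tool_rot: [-1.57, -0.001, -0.278]
force: [-2.5, -0.4, 6.8]
grip_width: 0.011
```

```bash
python3 -c "
from h import *
goto(bx(-.0004,.0013),.062,BY)
"
```

```text
pos [0.5081 0.1861 0.0637] rot [-1.57e+00 -1.00e-03 -2.78e-01] t 9.88 grip 0.011 F [-2.5 -0.4  6.8]
target [0.5072 0.1845 0.062 ] shift cm [-0.05  0.17 -0.19] rv [-0.001  0.001  0.001]
```

Request:
arm_command([
  {"rx": 0, "ry": 0, "rz": 0, "x": 0, "y": -1, "z": 0, "gripper": -1},
  {"rx": 0, "ry": 0, "rz": 0, "x": 0, "y": -3, "z": 0, "gripper": -1},
  {"rx": 0, "ry": 0, "rz": 0, "x": 0, "y": -6, "z": 0, "gripper": -1},
  {"rx": 0, "ry": 0, "rz": 0, "x": 0, "y": -9.5, "z": 0, "gripper": -1},
  {"rx": 0, "ry": 0, "rz": 0, "x": 0, "y": -9.5, "z": 0, "gripper": -1},
])

```text
clock: 10.3
position: [0.51, 0.1865, 0.164]
tool_rot: [-1.566, -0.005, -0.279]
force: [1.5, 1.0, 0.0]
grip_width: 0.0107
```

```bash
python3 -c "
from h import *
im,d=bot.grab_frame('scene'); save('s10',im[150:390,150:450])
T,s=tool();im,d=bot.grab_frame('wrist'); save('w10',im)
goto(og(0,-.034),.16,OY)
"
```

```text
pos [0.5082 0.1865 0.1597] rot [-1.568 -0.002 -0.278] t 10.4 grip 0.0112 F [-0.6  0.2 -2.2]
target [ 0.5199 -0.2322  0.16  ] shift cm [ 12.61  -0.1  -39.94] rv [-0.002 -0.35   0.002]
```

View pics/s10.png

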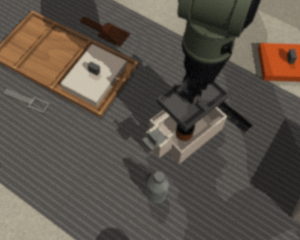

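View pics/w10.png

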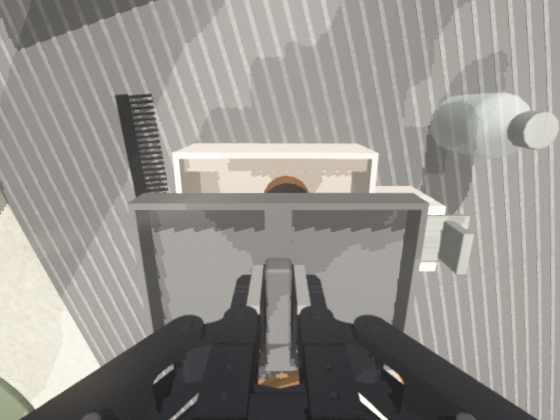

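The insert is lifted level and the jar stays in the box at (287,190). On to the middle bay, which passes over the lid at 149 mm underside.

Request:
arm_command([
  {"rx": 0, "ry": -0.35, "rz": 0, "x": 12.6, "y": 0, "z": -39.9, "gripper": -1},
  {"rx": 0, "ry": -0.35, "rz": 0, "x": 12.6, "y": 0, "z": -39.9, "gripper": -1},
  {"rx": 0, "ry": -0.35, "rz": 0, "x": 12.6, "y": 0, "z": -39.9, "gripper": -1},
  {"rx": 0, "ry": -0.35, "rz": 0, "x": 12.6, "y": 0, "z": -39.9, "gripper": -1},
  {"rx": 0, "ry": -0.35, "rz": 0, "x": 12.6, "y": 0, "z": -39.9, "gripper": -1},
])

```text
clock: 10.82
position: [0.5126, -0.0239, 0.1573]
tool_rot: [-1.571, 0.001, 0.073]
force: [1.1, 0.5, -1.8]
grip_width: 0.0109
```

```bash
python3 -c "
from h import *
goto(og(0,-.034),.16,OY)
"
```

```text
pos [ 0.5126 -0.0239  0.1573] rot [-1.571e+00  1.000e-03  7.300e-02] t 10.82 grip 0.0109 F [ 1.1  0.5 -1.8]
target [ 0.5199 -0.2322  0.16  ] shift cm [ -0.78  -0.27 -20.83] rv [-0.     0.001 -0.001]
```

Request:
arm_command([
  {"rx": 0, "ry": 0, "rz": 0, "x": -0.8, "y": 0, "z": -20, "gripper": -1},
  {"rx": 0, "ry": 0, "rz": 0, "x": -0.8, "y": 0, "z": -20, "gripper": -1},
  {"rx": 0, "ry": 0, "rz": 0, "x": -0.8, "y": 0, "z": -20, "gripper": -1},
  {"rx": 0, "ry": 0, "rz": 0, "x": -0.8, "y": 0, "z": -20, "gripper": -1},
  {"rx": 0, "ry": 0, "rz": 0, "x": -0.8, "y": 0, "z": -20, "gripper": -1},
])

```text
clock: 11.23
position: [0.5187, -0.2252, 0.1572]
tool_rot: [-1.571, 0.001, 0.07]
force: [0.2, 1.0, -1.4]
grip_width: 0.011
```

Request:
arm_command([
  {"rx": 0, "ry": 0, "rz": 0, "x": 0, "y": 0, "z": 0, "gripper": -1},
  {"rx": 0, "ry": 0, "rz": 0, "x": 0, "y": 0, "z": 0, "gripper": -1},
])

```text
clock: 11.4
position: [0.5187, -0.224, 0.157]
tool_rot: [-1.571, 0.002, 0.068]
force: [0.2, 0.2, -1.3]
grip_width: 0.0112
```

```bash
python3 -c "
from h import *
goto(og(0,-.034),.07,OY)
"
```

```text
pos [ 0.5187 -0.224   0.157 ] rot [-1.571  0.002  0.068] t 11.4 grip 0.0112 F [ 0.2  0.2 -1.3]
target [ 0.5199 -0.2322  0.07  ] shift cm [ 0.08  8.7  -0.83] rv [ 0.    -0.004 -0.002]
```

Request:
arm_command([
  {"rx": 0, "ry": 0, "rz": 0, "x": 0, "y": 4, "z": -0.8, "gripper": -1},
  {"rx": 0, "ry": 0, "rz": 0, "x": 0, "y": 8, "z": -0.8, "gripper": -1},
  {"rx": 0, "ry": 0, "rz": 0, "x": 0, "y": 10.5, "z": -0.8, "gripper": -1},
  {"rx": 0, "ry": 0, "rz": 0, "x": 0, "y": 10.7, "z": -0.8, "gripper": -1},
  {"rx": 0, "ry": 0, "rz": 0, "x": 0, "y": 10.7, "z": -0.8, "gripper": -1},
])

```text
clock: 11.82
position: [0.5197, -0.2288, 0.0499]
tool_rot: [-1.569, 0.003, 0.073]
force: [0.1, -0.2, -0.6]
grip_width: 0.0113
```

```bash
python3 -c "
from h import *
T,s=tool();im,d=bot.grab_frame('wrist'); save('w11',im)
goto(og(0,-.034),.018,OY)
"
```

```text
pos [ 0.5206 -0.2294  0.0513] rot [-1.571  0.     0.073] t 11.87 grip 0.0113 F [ 0.   0.3 -0.6]
target [ 0.5199 -0.2322  0.018 ] shift cm [-0.09  3.33 -0.28] rv [-0.     0.001 -0.   ]
```

View pics/w11.png

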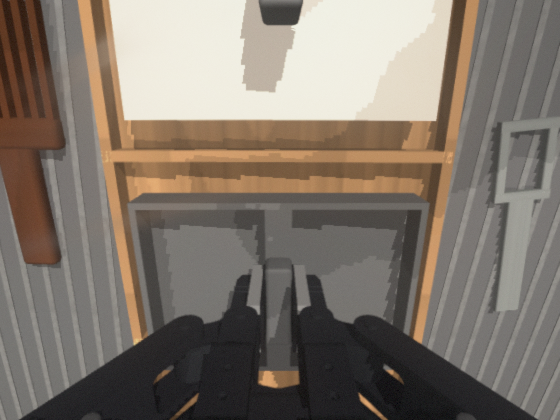

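The insert is inside the middle bay's walls: partition at row 155, insert edge at row 200, and side gaps on both sides. Lower and release.

Request:
arm_command([
  {"rx": 0, "ry": 0, "rz": 0, "x": 0, "y": 1.2, "z": -0.25, "gripper": -1},
  {"rx": 0, "ry": 0, "rz": 0, "x": 0, "y": 2.4, "z": -0.25, "gripper": -1},
  {"rx": 0, "ry": 0, "rz": 0, "x": 0, "y": 3.1, "z": -0.25, "gripper": -1},
  {"rx": 0, "ry": 0, "rz": 0, "x": 0, "y": 3.35, "z": -0.25, "gripper": -1},
  {"rx": 0, "ry": 0, "rz": 0, "x": 0, "y": 3.45, "z": -0.25, "gripper": -1},
])

```text
clock: 12.28
position: [0.5203, -0.2321, 0.0166]
tool_rot: [-1.57, 0.001, 0.072]
force: [-10.8, 7.1, 37.0]
grip_width: 0.0111
```

Request:
arm_command([
  {"rx": 0, "ry": 0, "rz": 0, "x": 0, "y": 0, "z": 0, "gripper": -1},
  {"rx": 0, "ry": 0, "rz": 0, "x": 0, "y": 0, "z": 0, "gripper": 0.2},
  {"rx": 0, "ry": 0, "rz": 0, "x": 0, "y": -0.1, "z": 0, "gripper": 0.2},
  {"rx": 0, "ry": 0, "rz": 0, "x": 0, "y": -0.1, "z": 0, "gripper": 0.2},
])

```text
clock: 12.62
position: [0.5208, -0.2326, 0.0175]
tool_rot: [-1.571, -0.0, 0.072]
force: [1.1, 0.2, -0.4]
grip_width: 0.0467
```

Request:
arm_command([
  {"rx": 0, "ry": 0, "rz": 0, "x": 0, "y": -1, "z": 0, "gripper": 0.2},
  {"rx": 0, "ry": 0, "rz": 0, "x": 0, "y": -4, "z": 0, "gripper": 0.2},
  {"rx": 0, "ry": 0, "rz": 0, "x": 0, "y": -8, "z": 0, "gripper": 1},
  {"rx": 0, "ry": 0, "rz": 0, "x": 0, "y": -12, "z": 0, "gripper": 1},
  {"rx": 0, "ry": 0, "rz": 0, "x": 0, "y": -16, "z": 0, "gripper": 1},
])

```text
clock: 13.03
position: [0.52, -0.2325, 0.1797]
tool_rot: [-1.571, 0.0, 0.072]
force: [0.9, 0.7, -0.1]
grip_width: 0.0844
```

```bash
python3 -c "
from h import *
T,s=tool();im,d=bot.grab_frame('wrist'); save('w12',im)
P=cloud(d,'wrist',T).reshape(-1,3);P=P[~np.isnan(P[:,0])]; q=inorg(P)
a=q[(q[:,2]>.029)&(q[:,2]<.045)&(abs(q[:,1]+.034)<.03)&(abs(q[:,0])<.03)]; print('fin',len(a),rc(a),a[:,2].max())
a=q[(q[:,2]>.005)&(q[:,2]<.013)&(abs(q[:,1]+.034)<.05)&(abs(q[:,0])<.06)]; print('floor',np.median(a[:,2]))
a=q[(q[:,2]>.021)&(q[:,2]<.027)&(abs(q[:,1]+.034)<.052)&(abs(q[:,0])<.08)]; print('rim',rc(a),np.linalg.lstsq(np.c_[a[:,:2],np.ones(len(a))],a[:,2],rcond=None)[0])
goto(bx(0),.22,BY)
"
```

```text
fin 542 ((1.452937126159668, -35.502220153808594), (11.276053428649902, 39.24970245361328), 0.18662725389003754) 0.03695720561300753
floor 0.008147805712442252
rim ((1.4915847778320312, -36.184104919433594), (132.8094940185547, 92.00518035888672), 0.006288554519414902) [-3.42286923e-05 -9.83396703e-04  2.30707169e-02]
pos [ 0.5228 -0.2341  0.187 ] rot [-1.574 -0.008  0.071] t 13.08 grip 0.0854 F [ 4.4 -2.  10.8]
target [0.5072 0.1831 0.22  ] shift cm [ 1.42 -3.42 41.71] rv [0.002 0.35  0.009]
```

View pics/w12.png

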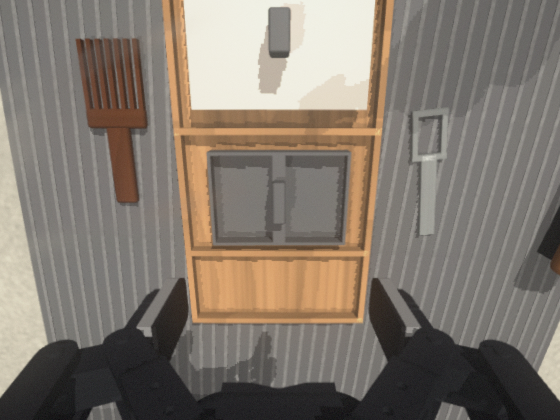

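The insert is flat in the middle bay, rim at 23 mm and level, 2 mm off centre. Contact hit 37 N briefly, so I'll be gentler with the jar. Now the jar.

Request:
arm_command([
  {"rx": 0, "ry": 0.35, "rz": 0, "x": 1.4, "y": -3.4, "z": 41.7, "gripper": 1},
  {"rx": 0, "ry": 0.35, "rz": 0, "x": 1.4, "y": -3.4, "z": 41.7, "gripper": 1},
  {"rx": 0, "ry": 0.35, "rz": 0, "x": 1.4, "y": -3.4, "z": 41.7, "gripper": 1},
  {"rx": 0, "ry": 0.35, "rz": 0, "x": 1.4, "y": -3.4, "z": 41.7, "gripper": 1},
  {"rx": 0, "ry": 0.35, "rz": 0, "x": 1.4, "y": -3.4, "z": 41.7, "gripper": 1},
])

```text
clock: 13.5
position: [0.5122, -0.0249, 0.1948]
tool_rot: [-1.57, -0.0, -0.279]
force: [0.8, 0.2, -1.1]
grip_width: 0.0853
```

```bash
python3 -c "
from h import *
goto(bx(0),.20,BY)
"
```

```text
pos [ 0.5122 -0.0249  0.1948] rot [-1.57  -0.    -0.279] t 13.5 grip 0.0853 F [ 0.8  0.2 -1.1]
target [0.5072 0.1831 0.2   ] shift cm [-6.21 -0.51 19.85] rv [-0. -0.  0.]
```

Request:
arm_command([
  {"rx": 0, "ry": 0, "rz": 0, "x": -6.2, "y": -0.5, "z": 19.8, "gripper": 1},
  {"rx": 0, "ry": 0, "rz": 0, "x": -6.2, "y": -0.5, "z": 19.8, "gripper": 1},
  {"rx": 0, "ry": 0, "rz": 0, "x": -6.2, "y": -0.5, "z": 19.8, "gripper": 1},
  {"rx": 0, "ry": 0, "rz": 0, "x": -6.2, "y": -0.5, "z": 19.8, "gripper": 1},
  {"rx": 0, "ry": 0, "rz": 0, "x": -6.2, "y": -0.5, "z": 19.8, "gripper": 1},
])

```text
clock: 13.92
position: [0.5069, 0.1829, 0.1999]
tool_rot: [-1.57, -0.0, -0.278]
force: [2.1, -0.7, 0.9]
grip_width: 0.0854
```

Request:
arm_command([
  {"rx": 0, "ry": 0, "rz": 0, "x": 0, "y": 0, "z": 0, "gripper": 1},
  {"rx": 0, "ry": 0, "rz": 0, "x": 0, "y": 0, "z": 0, "gripper": 1},
])

```text
clock: 14.08
position: [0.5069, 0.1831, 0.1993]
tool_rot: [-1.57, 0.0, -0.274]
force: [0.2, -1.4, 0.1]
grip_width: 0.0855
```

```bash
python3 -c "
from h import *
T,s=tool();im,d=bot.grab_frame('wrist'); save('w13',im)
P=cloud(d,'wrist',T).reshape(-1,3);P=P[~np.isnan(P[:,0])]
c,s_=np.cos(BY),np.sin(BY);D=P[:,:2]-B0;q=np.c_[D[:,0]*c+D[:,1]*s_,-D[:,0]*s_+D[:,1]*c,P[:,2]]
a=q[(q[:,2]>.043)&(q[:,2]<.058)&(abs(q[:,1])<.04)&(abs(q[:,0])<.05)]; print('jar top',len(a),cv2.minEnclosingCircle((a[:,:2]*1000).astype(np.float32)),np.median(a[:,2]),a[:,2].max(),rc(a))
r=bot.masks_of('jar_centre','wrist'); print([(x['p'],x['box']) for x in r])
goto(bx(0),.061,BY)
"
```

```text
jar top 2148 ((0.0750957578420639, -23.21307373046875), 51.8644905090332) 0.049186463023630694 0.05424133949746279 ((0.000152587890625, -6.349674224853516), (67.26134490966797, 99.40039825439453), 89.97712707519531)
[(0.59, [264.1, 161.8, 312.6, 222.1])]
pos [0.5074 0.18   0.1994] rot [-1.571 -0.    -0.278] t 14.18 grip 0.0855 F [-0.4 -1.1  0.7]
target [0.5072 0.1831 0.061 ] shift cm [-0.11 13.84  0.29] rv [0.    0.001 0.   ]
```

View pics/w13.png

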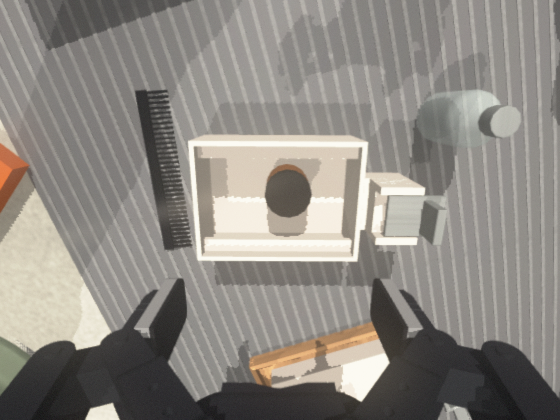

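```bash
python3 -c "
from h import *
T,s=tool();im,d=bot.grab_frame('wrist')
P=cloud(d,'wrist',T)
r=bot.masks_of('jar_centre','wrist')[0]
p=P[r['mask']]; p=p[~np.isnan(p[:,0])]
q=np.array([inbox(x) for x in p]); a=q[abs(q[:,2]-.05)<.004]
print(len(q),len(a),cv2.minEnclosingCircle((a[:,:2]*1000).astype(np.float32)),rc(a),np.median(a,0))
goto(bx(0),.061,BY)
"
```

```text
1949 1675 ((9.118664741516113, 5.5317230224609375), 21.972219467163086) ((9.204147338867188, 5.584440231323242), (42.78394317626953, 42.84771728515625), 59.93141555786133) [0.0093 0.0062 0.0491]
pos [0.5076 0.1794 0.1993] rot [-1.571 -0.    -0.28 ] t 14.28 grip 0.0853 F [-1.2 -0.6 -0.2]
target [0.5072 0.1831 0.061 ] shift cm [-0.15 13.83  0.35] rv [ 0.    -0.001  0.   ]
```

The jar is at (288,193) px. The fit gives it at (9.2, 5.7) mm from the box centre with radius 22 mm, as expected. Approach in steps with a 64 mm opening.

```bash
python3 -c "
from h import *
goto(bx(.0092,.0057),.08,BY)
"
```

```text
pos [0.5076 0.1794 0.1993] rot [-1.571 -0.    -0.28 ] t 14.28 grip 0.0853 F [-1.2 -0.6 -0.2]
target [0.5176 0.186  0.08  ] shift cm [ 0.77 11.93  0.92] rv [ 0.    -0.001  0.   ]
```

Request:
arm_command([
  {"rx": 0, "ry": 0, "rz": 0, "x": 0.8, "y": 4, "z": 0.9, "gripper": 0.5},
  {"rx": 0, "ry": 0, "rz": 0, "x": 0.8, "y": 8, "z": 0.9, "gripper": 0.5},
  {"rx": 0, "ry": 0, "rz": 0, "x": 0.8, "y": 11.5, "z": 0.9, "gripper": 0.5},
  {"rx": 0, "ry": 0, "rz": 0, "x": 0.8, "y": 11.9, "z": 0.9, "gripper": 0.5},
  {"rx": 0, "ry": 0, "rz": 0, "x": 0.8, "y": 11.9, "z": 0.9, "gripper": 0.5},
])

```text
clock: 14.7
position: [0.5171, 0.1856, 0.0792]
tool_rot: [-1.573, 0.002, -0.28]
force: [0.4, 0.1, 1.5]
grip_width: 0.0639
```

Request:
arm_command([
  {"rx": 0, "ry": 0, "rz": 0, "x": 0, "y": 0, "z": 0, "gripper": 0.5},
  {"rx": 0, "ry": 0, "rz": 0, "x": 0, "y": 0, "z": 0, "gripper": 0.5},
])

```text
clock: 14.87
position: [0.5189, 0.1871, 0.0822]
tool_rot: [-1.569, -0.002, -0.279]
force: [0.0, 0.6, 0.6]
grip_width: 0.0641
```

```bash
python3 -c "
from h import *
T,s=tool();im,d=bot.grab_frame('wrist'); save('w14',im)
goto(bx(.0092,.0057),.016,BY)
"
```

```text
pos [0.5187 0.1873 0.0821] rot [-1.569 -0.002 -0.278] t 14.92 grip 0.0643 F [ 0.5 -0.3  0.2]
target [0.5176 0.186  0.016 ] shift cm [-0.09  6.61 -0.17] rv [-0.002  0.001  0.002]
```

View pics/w14.png

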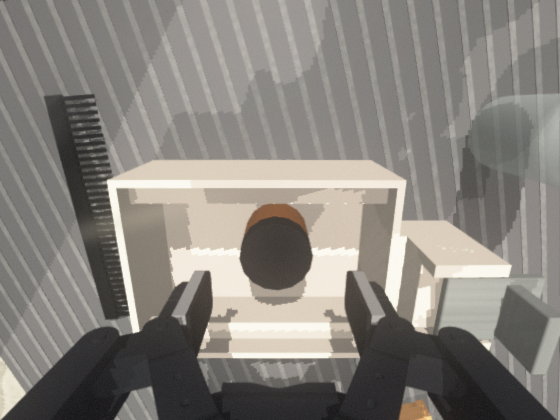

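The jar (276,250) is centred between the fingers. Descend and grip.

Request:
arm_command([
  {"rx": 0, "ry": 0, "rz": 0, "x": -0.1, "y": 2, "z": -0.15, "gripper": 0.5},
  {"rx": 0, "ry": 0, "rz": 0, "x": -0.1, "y": 4, "z": -0.15, "gripper": 0.5},
  {"rx": 0, "ry": 0, "rz": 0, "x": -0.1, "y": 6, "z": -0.15, "gripper": 0.5},
  {"rx": 0, "ry": 0, "rz": 0, "x": -0.1, "y": 6.5, "z": -0.15, "gripper": 0.5},
  {"rx": 0, "ry": 0, "rz": 0, "x": -0.1, "y": 6.5, "z": -0.15, "gripper": -1},
], squeeze=35)

```text
clock: 15.33
position: [0.5162, 0.1859, 0.0151]
tool_rot: [-1.571, 0.0, -0.278]
force: [-0.7, 0.1, 0.1]
grip_width: 0.0535
```

Request:
arm_command([
  {"rx": 0, "ry": 0, "rz": 0, "x": 0, "y": 0, "z": 0, "gripper": -1},
  {"rx": 0, "ry": 0, "rz": 0, "x": 0, "y": 0, "z": 0, "gripper": -1},
  {"rx": 0, "ry": 0, "rz": 0, "x": 0, "y": 0, "z": 0, "gripper": -1},
  {"rx": 0, "ry": 0, "rz": 0, "x": 0, "y": 0, "z": 0, "gripper": -1},
])

```text
clock: 15.67
position: [0.517, 0.1863, 0.0163]
tool_rot: [-1.569, -0.001, -0.278]
force: [-1.7, 0.0, 9.1]
grip_width: 0.043
```

```bash
python3 -c "
from h import *
goto(bx(.0092,.0057),.016,BY)
"
```

```text
pos [0.517  0.1863 0.0163] rot [-1.569e+00 -1.000e-03 -2.780e-01] t 15.67 grip 0.043 F [-1.7  0.   9.1]
target [0.5176 0.186  0.016 ] shift cm [ 0.07  0.03 -0.01] rv [-0.001  0.001  0.001]
```

Request:
arm_command([
  {"rx": 0, "ry": 0, "rz": 0, "x": 0, "y": -1, "z": 0, "gripper": -1},
  {"rx": 0, "ry": 0, "rz": 0, "x": 0, "y": -4, "z": 0, "gripper": -1},
  {"rx": 0, "ry": 0, "rz": 0, "x": 0, "y": -8, "z": 0, "gripper": -1},
  {"rx": 0, "ry": 0, "rz": 0, "x": 0, "y": -12, "z": 0, "gripper": -1},
  {"rx": 0, "ry": 0, "rz": 0, "x": 0, "y": -15, "z": 0, "gripper": -1},
])

```text
clock: 16.08
position: [0.5166, 0.1857, 0.1689]
tool_rot: [-1.569, -0.002, -0.279]
force: [0.7, -0.3, -0.0]
grip_width: 0.0434
```

```bash
python3 -c "
from h import *
T,s=tool();im,d=bot.grab_frame('wrist'); save('w15',im)
goto(og(0,-.136),.165,OY)
"
```

```text
pos [0.5187 0.1863 0.1734] rot [-1.565 -0.006 -0.279] t 16.13 grip 0.043 F [4.9 1.7 6.2]
target [ 0.5273 -0.3339  0.165 ] shift cm [ 15.16   0.65 -49.78] rv [-0.005 -0.351  0.007]
```

View pics/w15.png

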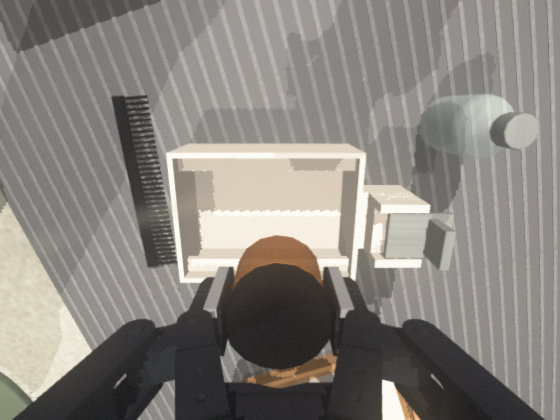

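The jar is held upright and clear of the box. Carry it to the small bay.

Request:
arm_command([
  {"rx": 0, "ry": -0.1, "rz": 0, "x": 0.6, "y": 0, "z": -2, "gripper": -1},
  {"rx": 0, "ry": -0.2, "rz": 0, "x": 1.8, "y": 0, "z": -6, "gripper": -1},
  {"rx": 0, "ry": -0.3, "rz": 0, "x": 3, "y": 0, "z": -10, "gripper": -1},
  {"rx": 0, "ry": -0.35, "rz": 0, "x": 4.2, "y": 0, "z": -14, "gripper": -1},
  {"rx": 0, "ry": -0.35, "rz": 0, "x": 5.4, "y": 0, "z": -18, "gripper": -1},
])

```text
clock: 16.55
position: [0.5184, -0.0034, 0.1661]
tool_rot: [-1.571, -0.001, 0.076]
force: [0.9, 0.1, -1.5]
grip_width: 0.0432
```

```bash
python3 -c "
from h import *
goto(og(0,-.136),.165,OY)
"
```

```text
pos [ 0.5184 -0.0034  0.1661] rot [-1.571e+00 -1.000e-03  7.600e-02] t 16.55 grip 0.0432 F [ 0.9  0.1 -1.5]
target [ 0.5273 -0.3339  0.165 ] shift cm [ -1.63   0.1  -33.02] rv [-0.     0.004  0.001]
```

Request:
arm_command([
  {"rx": 0, "ry": 0, "rz": 0, "x": -0.2, "y": 0, "z": -4, "gripper": -1},
  {"rx": 0, "ry": 0, "rz": 0, "x": -0.4, "y": 0, "z": -8, "gripper": -1},
  {"rx": 0, "ry": 0, "rz": 0, "x": -0.6, "y": 0, "z": -12, "gripper": -1},
  {"rx": 0, "ry": 0, "rz": 0, "x": -0.8, "y": 0, "z": -16, "gripper": -1},
  {"rx": 0, "ry": 0, "rz": 0, "x": -1, "y": 0, "z": -20, "gripper": -1},
])

```text
clock: 16.97
position: [0.5228, -0.2038, 0.166]
tool_rot: [-1.571, -0.001, 0.072]
force: [1.5, 0.6, -1.0]
grip_width: 0.043
```

Request:
arm_command([
  {"rx": 0, "ry": 0, "rz": 0, "x": -0.2, "y": 0, "z": -4, "gripper": -1},
  {"rx": 0, "ry": 0, "rz": 0, "x": -0.4, "y": 0, "z": -8, "gripper": -1},
  {"rx": 0, "ry": 0, "rz": 0, "x": -0.6, "y": 0, "z": -11, "gripper": -1},
  {"rx": 0, "ry": 0, "rz": 0, "x": -0.6, "y": 0, "z": -12, "gripper": -1},
  {"rx": 0, "ry": 0, "rz": 0, "x": -0.6, "y": 0, "z": -12, "gripper": -1},
])

```text
clock: 17.38
position: [0.5248, -0.3252, 0.1658]
tool_rot: [-1.573, -0.0, 0.068]
force: [-0.3, 0.8, -1.8]
grip_width: 0.0431
```

Request:
arm_command([
  {"rx": 0, "ry": 0, "rz": 0, "x": 0, "y": 0, "z": 0, "gripper": -1},
  {"rx": 0, "ry": 0, "rz": 0, "x": 0, "y": 0, "z": 0, "gripper": -1},
])

```text
clock: 17.55
position: [0.526, -0.3206, 0.1653]
tool_rot: [-1.57, -0.0, 0.073]
force: [-0.6, 0.3, -1.4]
grip_width: 0.0432
```

```bash
python3 -c "
from h import *
goto(og(0,-.136),.06,OY)
"
```

```text
pos [ 0.526  -0.3206  0.1653] rot [-1.57  -0.     0.073] t 17.55 grip 0.0432 F [-0.6  0.3 -1.4]
target [ 0.5273 -0.3339  0.06  ] shift cm [ 0.02 10.53 -1.35] rv [-0.001  0.001  0.   ]
```

Request:
arm_command([
  {"rx": 0, "ry": 0, "rz": 0, "x": 0, "y": 2.5, "z": -1.3, "gripper": -1},
  {"rx": 0, "ry": 0, "rz": 0, "x": 0, "y": 5.5, "z": -1.3, "gripper": -1},
  {"rx": 0, "ry": 0, "rz": 0, "x": 0, "y": 8.5, "z": -1.3, "gripper": -1},
  {"rx": 0, "ry": 0, "rz": 0, "x": 0, "y": 10, "z": -1.3, "gripper": -1},
  {"rx": 0, "ry": 0, "rz": 0, "x": 0, "y": 10.5, "z": -1.3, "gripper": -1},
])

```text
clock: 17.97
position: [0.5261, -0.3326, 0.0576]
tool_rot: [-1.568, 0.003, 0.074]
force: [-0.0, -0.2, -1.9]
grip_width: 0.0435
```

Request:
arm_command([
  {"rx": 0, "ry": 0, "rz": 0, "x": 0, "y": 0, "z": 0, "gripper": -1},
  {"rx": 0, "ry": 0, "rz": 0, "x": 0, "y": 0, "z": 0, "gripper": -1},
])

```text
clock: 18.13
position: [0.5274, -0.3345, 0.0611]
tool_rot: [-1.571, -0.001, 0.073]
force: [-0.5, -0.5, -2.1]
grip_width: 0.0429
```

```bash
python3 -c "
from h import *
T,s=tool();im,d=bot.grab_frame('wrist'); save('w16',im)
goto(og(0,-.136),.0185,OY)
"
```

```text
pos [ 0.5276 -0.3348  0.0615] rot [-1.572 -0.002  0.073] t 18.18 grip 0.0431 F [ 0.6 -0.6 -1.1]
target [ 0.5273 -0.3339  0.0185] shift cm [-0.03  4.3   0.09] rv [0.001 0.001 0.002]
```

View pics/w16.png

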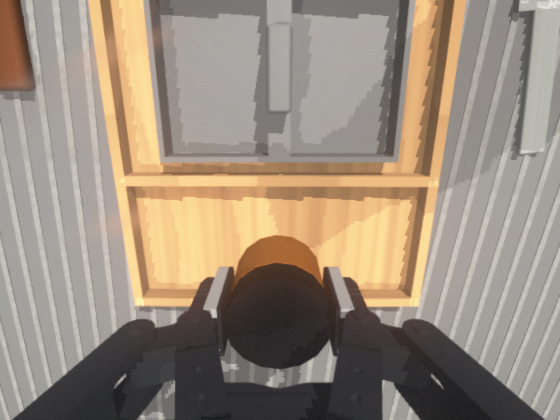

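The jar is over the small bay, with the bay floor at rows 190–290. Lower gently.

Request:
arm_command([
  {"rx": 0, "ry": 0, "rz": 0, "x": 0, "y": 0.9, "z": 0.1, "gripper": -1},
  {"rx": 0, "ry": 0, "rz": 0, "x": 0, "y": 1.8, "z": 0.1, "gripper": -1},
  {"rx": 0, "ry": 0, "rz": 0, "x": 0, "y": 2.7, "z": 0.1, "gripper": -1},
  {"rx": 0, "ry": 0, "rz": 0, "x": 0, "y": 3.3, "z": 0.1, "gripper": -1},
  {"rx": 0, "ry": 0, "rz": 0, "x": 0, "y": 3.6, "z": 0.1, "gripper": -1},
])

```text
clock: 18.6
position: [0.5262, -0.3336, 0.0226]
tool_rot: [-1.57, 0.001, 0.072]
force: [-0.0, 0.3, -1.0]
grip_width: 0.043
```

Request:
arm_command([
  {"rx": 0, "ry": 0, "rz": 0, "x": 0, "y": 0, "z": 0, "gripper": -1},
  {"rx": 0, "ry": 0, "rz": 0, "x": 0, "y": 0, "z": 0, "gripper": -1},
])

```text
clock: 18.77
position: [0.5266, -0.334, 0.0238]
tool_rot: [-1.571, 0.0, 0.072]
force: [-0.6, -0.3, -1.1]
grip_width: 0.0434
```

```bash
python3 -c "
from h import *
T,s=tool();im,d=bot.grab_frame('wrist'); save('w17',im)
goto(og(0,-.136),.0185,OY)
"
```

```text
pos [ 0.5267 -0.334   0.0241] rot [-1.571 -0.     0.072] t 18.82 grip 0.0431 F [ 0.5  0.1 -0.7]
target [ 0.5273 -0.3339  0.0185] shift cm [0.06 0.56 0.01] rv [ 0. -0.  0.]
```

View pics/w17.png

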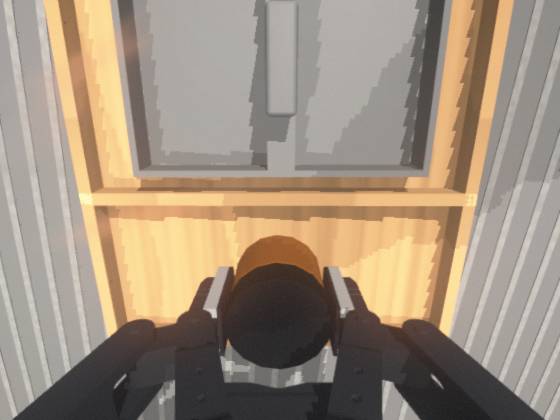

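Request:
arm_command([
  {"rx": 0, "ry": 0, "rz": 0, "x": 0, "y": 0.15, "z": 0, "gripper": -1},
  {"rx": 0, "ry": 0, "rz": 0, "x": 0, "y": 0.3, "z": 0, "gripper": -1},
  {"rx": 0, "ry": 0, "rz": 0, "x": 0, "y": 0.45, "z": 0, "gripper": -1},
  {"rx": 0, "ry": 0, "rz": 0, "x": 0, "y": 0.5, "z": 0, "gripper": -1},
  {"rx": 0, "ry": 0, "rz": 0, "x": 0, "y": 0.5, "z": 0, "gripper": -1},
])

```text
clock: 19.23
position: [0.5266, -0.3338, 0.0189]
tool_rot: [-1.571, 0.0, 0.072]
force: [-0.1, 0.2, -0.7]
grip_width: 0.0433
```

Request:
arm_command([
  {"rx": 0, "ry": 0, "rz": 0, "x": 0, "y": 0.05, "z": 0, "gripper": -1},
  {"rx": 0, "ry": 0, "rz": 0, "x": 0, "y": 0.05, "z": 0, "gripper": -1},
])

```text
clock: 19.4
position: [0.5267, -0.3339, 0.0184]
tool_rot: [-1.571, 0.0, 0.072]
force: [-0.2, 0.2, -1.3]
grip_width: 0.0434
```

Request:
arm_command([
  {"rx": 0, "ry": 0, "rz": 0, "x": 0, "y": 0.05, "z": 0, "gripper": -1},
  {"rx": 0, "ry": 0, "rz": 0, "x": 0, "y": 0.1, "z": 0, "gripper": -1},
  {"rx": 0, "ry": 0, "rz": 0, "x": 0, "y": 0.1, "z": 0, "gripper": -1},
])

```text
clock: 19.65
position: [0.5267, -0.3339, 0.0183]
tool_rot: [-1.571, -0.0, 0.072]
force: [-5.0, 3.3, 13.7]
grip_width: 0.0429
```

Contact at TCP 0.0183, exactly as predicted. Release by opening to 64 mm, then retreat upward.

Request:
arm_command([
  {"rx": 0, "ry": 0, "rz": 0, "x": 0, "y": -0.07, "z": 0, "gripper": 0.4},
  {"rx": 0, "ry": 0, "rz": 0, "x": 0, "y": -0.07, "z": 0, "gripper": 0.5},
  {"rx": 0, "ry": 0, "rz": 0, "x": 0, "y": -0.07, "z": 0, "gripper": 0.5},
  {"rx": 0, "ry": 0, "rz": 0, "x": 0, "y": -0.07, "z": 0, "gripper": 0.5},
])

```text
clock: 19.98
position: [0.5267, -0.3339, 0.0181]
tool_rot: [-1.571, -0.0, 0.072]
force: [-0.2, 1.0, 0.2]
grip_width: 0.0639
```

Request:
arm_command([
  {"rx": 0, "ry": 0, "rz": 0, "x": 0, "y": -1, "z": 0, "gripper": 0.5},
  {"rx": 0, "ry": 0, "rz": 0, "x": 0, "y": -4, "z": 0, "gripper": 0.5},
  {"rx": 0, "ry": 0, "rz": 0, "x": 0, "y": -8, "z": 0, "gripper": 0.5},
  {"rx": 0, "ry": 0, "rz": 0, "x": 0, "y": -12, "z": 0, "gripper": 0.5},
  {"rx": 0, "ry": 0, "rz": 0, "x": 0, "y": -16, "z": 0, "gripper": 0.5},
])

```text
clock: 20.4
position: [0.5262, -0.3338, 0.1807]
tool_rot: [-1.571, 0.0, 0.072]
force: [1.3, 0.1, 0.3]
grip_width: 0.0641
```

Request:
arm_command([
  {"rx": 0, "ry": 0, "rz": 0, "x": 0, "y": -4, "z": 0, "gripper": 0.5},
  {"rx": 0, "ry": 0, "rz": 0, "x": 0, "y": -8, "z": 4, "gripper": 0.5},
  {"rx": 0, "ry": 0, "rz": 0, "x": 0, "y": -8, "z": 7, "gripper": 0.5},
  {"rx": 0, "ry": 0, "rz": 0, "x": 0, "y": -8, "z": 8, "gripper": 0.5},
  {"rx": 0, "ry": 0, "rz": 0, "x": 0, "y": -8, "z": 8, "gripper": 0.5},
])

```text
clock: 20.82
position: [0.5215, -0.2507, 0.2598]
tool_rot: [-1.57, -0.002, 0.076]
force: [0.1, -0.1, 0.5]
grip_width: 0.0636
```

Request:
arm_command([
  {"rx": 0, "ry": 0, "rz": 0, "x": 0, "y": 0, "z": 0, "gripper": 0.5},
  {"rx": 0, "ry": 0, "rz": 0, "x": 0, "y": 0, "z": 0, "gripper": 0.5},
  {"rx": 0, "ry": 0, "rz": 0, "x": 0, "y": 0, "z": 0, "gripper": 0.5},
])

```text
clock: 21.07
position: [0.5206, -0.255, 0.258]
tool_rot: [-1.571, 0.001, 0.071]
force: [0.6, -0.5, -0.3]
grip_width: 0.0638
```

```bash
python3 -c "
from h import *
T,s=tool();im,d=bot.grab_frame('wrist'); save('w18',im)
P=cloud(d,'wrist',T).reshape(-1,3);P=P[~np.isnan(P[:,0])]; q=inorg(P)
a=q[(q[:,2]>.045)&(q[:,2]<.06)&(abs(q[:,1]+.136)<.045)&(abs(q[:,0])<.07)]; print('jar',len(a),cv2.minEnclosingCircle((a[:,:2]*1000).astype(np.float32)),np.median(a[:,2]),np.linalg.lstsq(np.c_[a[:,:2],np.ones(len(a))],a[:,2],rcond=None)[0])
a=q[(q[:,2]>.029)&(q[:,2]<.045)&(abs(q[:,1]+.034)<.03)&(abs(q[:,0])<.03)]; print('fin',len(a),rc(a),a[:,2].max())
a=q[(q[:,2]>.05)&(q[:,2]<.07)&(abs(q[:,1]-.1)<.03)&(abs(q[:,0])<.03)]; print('knob',len(a),rc(a) if len(a) else 0)
im,d=bot.grab_frame('scene'); save('s18',im)
W=cloud(d,'scene')
for n in ['cologne','comb','pick','opener','latch']:
    ms=bot.masks_of(n,'scene')
    if ms:
        p=W[ms[0]['mask']];p=p[~np.isnan(p[:,0])]; print(n,ms[0]['p'],np.percentile(p,[1,50,99],axis=0).round(3).tolist())
goto(og(0,0),.2,OY)
"
```

```text
jar 1033 ((0.5026390552520752, -135.8427276611328), 22.053020477294922) 0.05109332033306019 [-0.00123196 -0.02289269  0.04786308]
fin 382 ((1.7391204833984375, -35.765499114990234), (38.820011138916016, 11.50476360321045), 89.8257827758789) 0.037766844229161045
knob 640 ((1.7817206382751465, 101.41839599609375), (30.67218780517578, 15.798844337463379), 89.49109649658203)
cologne 0.93 [[0.635, 0.182, 0.0], [0.692, 0.216, 0.071], [0.705, 0.235, 0.108]]
comb 0.69 [[0.367, 0.153, -0.001], [0.393, 0.246, 0.005], [0.423, 0.313, 0.01]]
pick 0.88 [[0.333, -0.246, -0.001], [0.364, -0.155, 0.008], [0.388, -0.103, 0.013]]
opener 0.87 [[0.643, -0.259, -0.001], [0.669, -0.188, 0.005], [0.681, -0.139, 0.01]]
latch 0.67 [[0.589, 0.136, 0.095], [0.619, 0.156, 0.099], [0.634, 0.174, 0.126]]
pos [ 0.5209 -0.2543  0.258 ] rot [-1.571  0.     0.072] t 21.42 grip 0.064 F [0.3 0.4 0.3]
target [ 0.5175 -0.1983  0.2   ] shift cm [0.07 5.8  5.61] rv [ 0. -0. -0.]
```

View pics/w18.png

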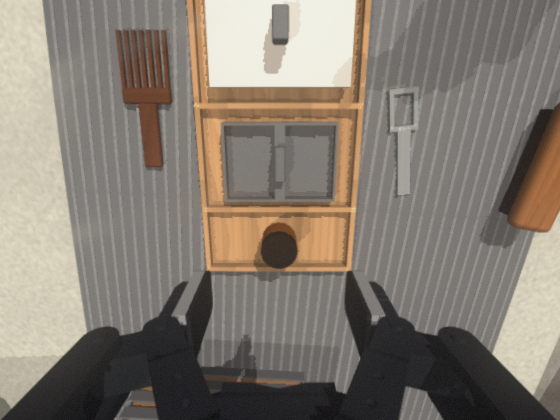

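View pics/s18.png

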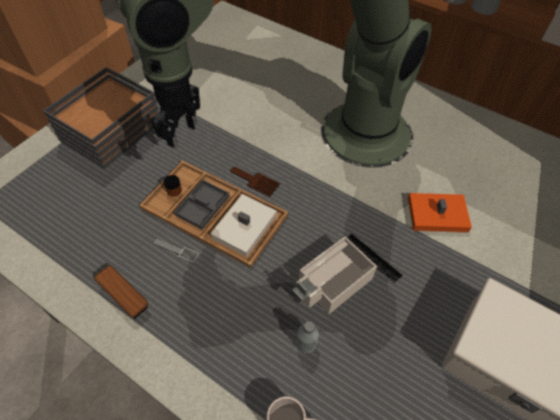

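The jar stands at (280,245) in the wrist view with its top at 51 mm (52 expected), the insert and lid lie in their own bays, and the bystanders haven't moved. Robot clear, so I'm handing in.

```bash
python3 -c "
from h import *
print(bot.job_done())"
```

```text
the job is handed in; nothing more can be done
None
```

The box is unpacked in the right order and the job is handed in at about 21 s of the 72 s allowed. It reports no verdict, so success rests on my own last checks:

- **Latch:** pushed against its stop. The tab was measured about 25 mm from shut, and at the end the scene view still showed it open.
- **Lid:** flat in the largest bay, knob up, within about 2 mm of centre. The plate is at 30 mm (31 mm expected).
- **Insert:** level in the middle bay, within about 2 mm of centre.
- **Jar:** upright in the small bay, within 1 mm of centre. The cap top is at 51 mm (52 mm expected). It was lowered in steps of 0.5–1.5 mm over the last few mm, and the contact force was about 14 N.
- **Everything else:** median positions of the cologne bottle, hair pick and bottle opener shifted by no more than 3 mm. The comb's scene median read 22 mm different along its length because its first mask was partly wrong. Its outer extents agree within about 5 mm of the first top view.
- **Robot:** about 0.2 m above the jar, touching nothing.

The wrist force briefly read about 39 N in total when the insert touched the bay floor. That is well under the 120 N wrist limit. It was the held insert that touched the floor, not the arm or gripper body.

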